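# Hang a detector carrier on the inspection rail and close up its neighbour

## Task

Take the carrier with the orange grip out of its stand, hook it over the free (left) end of the inspection rail, and slide it along under the lamp hood until its grip is in line with the green mark. Then slide the yellow-gripped carrier that already hangs on the rail up against it, so that the two plates touch edge to edge with no gap and the orange one is still at the mark. Leave both hanging still, and do not disturb the things on the bench.

Things in the scene. Friction and masses are not known exactly. Their poses are not given: they have to be found in the camera images.
- carrier: Loose carrier, orange grip, 0.3 kg; mm. Origin: where the rail's axis lies when hung; z up, y along rail, -x to robot. Hook 36 wide (y), open below, roof top z +17; inside x -13..13; free tip at x 13..17 down to z -8. Plate 90 wide, 5 thick (x -18..-13), z -40..-155; white round detector behind it, diam 72, x -13..32, centre z -90. Starts upright (leaning 4 deg), foot in the stand's slot.
- neighbour: Second carrier, identical but with a yellow grip, hanging from the start near the rail's right (-y) end. Same origin, axes and sizes. The plates touch edge to edge when the two origins are 90 mm apart along the rail.
- stand: Fixed black and grey stand, base 100 x 110 x 12 mm, two cheeks up to z = 37 mm form a slot 6.5 mm wide along its y; slot floor at z = 12 mm. Origin: centre of its underside on the bench. The carrier stands in it with the same axes, its origin 167 mm above this one.
- rail: Fixed fixture. Origin on the bench under the rail; y along the rail, -x faces the robot. Round steel rail, radius 8 mm, axis at x = 0, z = 225 mm, from y = -300 to +235 mm between blue end posts 237 mm tall. Hood posts at x 75..95 mm. Base slab 12 mm thick, x -50..110 mm.
- mark: Green stripe 12 mm wide (y) over the top, front and back of the hood and round the rail. Origin on the rail's axis in the middle of the stripe; axes as the rail's. The orange carrier's origin (middle of its grip) must come in line with it along the rail.
- spool: Bystander: loose green solder spool standing on the bench, diameter 58, height 48 mm. Origin: centre of the underside.
- housing: Bystander: loose white round plastic housing like a shallow bowl, diameter 92, height 24 mm. Origin: centre of the underside.
- partsbin: Bystander: loose grey open parts bin, 100 x 140 x 50 mm. Origin: centre of the underside.
- carrier_grip (a point): Centre of the orange grip block of the carrier, 26 (x) x 16 (y) x 24 (z) mm, to be pinched across its 16 mm. It lies at (-53, 0, -10) mm in the carrier's frame; a neck 10 mm square joins it to the hook's front leg (x = -17 mm). Axes as the carrier's.
- neighbour_grip (a point): Centre of the yellow grip block of the hanging carrier, same sizes as the orange one.
- hood (a point): Centre of the underside of the white lamp hood over the rail: overall 96 (x) x 375 (y) x 40 mm; rail frame y -300..75, z 251..291; lamp x -14..40, an open gap, then a guard strip at x -56..-50 joined at both ends. Too low to lift a hook on or off beneath it, and in the way of an upright gripper: tilt the tool's back towards the robot by about 35 degrees.
- load (a point): Point on the rail's axis in the middle of its open loading end (rail y = +150 mm). The rail is open above from rail y = +75 to +235 mm. To hook on, the carrier must be raised 16 to 40 mm, brought over the rail from the robot's side, and lowered.
Mind the look-alikes: they are no part of the job. What is shaped like the carrier but turquoise is not meant.

How it is judged:
By the outcome, as a careful person would: the job done as asked, in the order asked, and still so for the second after the job is handed in, with the robot touching nothing.
It also fails if it takes over 50 s, if anything falls off the work surface, if the arm or the gripper's body presses on something with over 40 N, if the wrist force passes 120 N, or if a joint passes its speed limit or range.

## Robot

A 7-joint arm with a two-finger parallel gripper is mounted at the origin on the work surface. World frame = base frame: x ahead of the robot, y to its left, z up, the work surface at z = 0. Lengths are in m, angles in degrees, forces in N, time in s.
With the tool pointing down it reaches from about 0.425 to 0.875 m from the base axis. Payload 4.7 kg.
Tool frame: the origin (TCP) lies midway between the tips of the shut fingers; the grasp point (between the pads) lies 19 mm behind it; z points along the fingers, y is the line along which they close (so a half turn about z gives the same grasp; the last joint's range is limited). The gripper opens to 87 mm and grips with 3 to 60 N. Pads are 19 mm wide; open, the fingers measure 117 mm over their backs; the gripper's body (75 mm by 190 mm) begins 51 mm behind the grasp point.
Start: joints at [65.495, 18.392, -4.016, 83.108, 1.295, 78.541, -3.26], TCP at [0.278, -0.588, 0.223] pointing down, gripper open.
Joint ranges: [-163.93, 163.93], [-17.29, 119.83], [-79.2, 71.16], [3.27, 140.29], [-89.18, 269.18], [5.43, 117.66], [-154.24, 154.24]. Speed limits (degrees/s): [147.25, 147.25, 180, 180, 180, 180, 180].

## Interface

Orientations are given as [roll, pitch, yaw] about the fixed x, y, z axes, in that order (R = Rz(yaw) Ry(pitch) Rx(roll)).
In Python, from cell import env, viewer, boxes_of, masks_of gives the robot as it stands. The module is installed in compiled form; this text tells all that it offers.
- The arm moves only by the tool apply_moves, never from a script. Its argument "moves" is a list of rows, each a list of 7 numbers: the shift along the tool's x, y, z scaled (see below), then the turn, a rotation vector about the tool's x, y, z scaled (see below), then the opening, from 0 (shut) to 1 (fully open). A call has 1 to 20 rows; each row is the pose to reach, as a shift and turn from the pose commanded when the call began, along the tool's axes at that moment; what a row does not reach only later rows make up. The controller multiplies each number of a shift by 0.2 m and each number of a turn by 1.5 rad. A row lasts 1/10 s, in which the tool goes at most 50 mm and 8.59 degrees, less where a joint would pass 70% of its speed; a pose out of reach is approached as far as the arm can. A call with a number of a shift or a turn outside -1 to 1 is refused whole. A call with a gripper value outside its range is refused whole. The fingers move at their own pace and stop on an object; "grip_force" is the grip in N (left out, the last holds). Time passes only in rows, so rows that repeat a pose let the fingers close. It gives the time, the measured TCP pose, the force, the opening and the grip force at its end, in the units of the state.
- env.get_obs(): the state, without advancing time (a new reading comes with each control period).
- viewer.read_camera(name): name is "scene" or "top" or "wrist"; returns the picture (480x640x3 uint8, red, green, blue); there is no depth.
- viewer.get_calibration(name): a dict with "fov_y" (degrees; the focal length in pixels is half the picture's height over the tangent of half this angle, whatever the lens; pixels are square), "cx", "cy" (the principal point, pixels), "position" and "orientation" of the camera in the world. Camera axes: x right, y up, looking along -z (the intrinsics and any distortion apply to the point x, -y, -z); pixel columns grow to the right and rows downward; lengths in m; the calibration is good to about 2 mm. A picture is of the moment at which its call begins: read the wrist's pose just before it. get_calibration takes no time and is no camera call; for the wrist camera it gives the pose at the moment of the call.
- env.sign_off(): hands the job in; it is judged then, once.
Trained networks look in the newest picture that a camera, given by its name, has taken for a name from the list of things; names that differ only in an ending like _2 or _b are one class to them, and where a whole thing is asked for, a point or a joint stands for the part that bears it (a point fixed in the world has none). Each returns a list of dicts, best first, with "conf" (0 to 1); they miss things now and then, are a little off and sometimes report something else, mostly with a low value. They report only what shows in the picture. A call takes as long as a camera call. They do not tell look-alikes from the thing itself.
- boxes_of(camera, target): "location" ([column, row] in pixels, amid what is visible of it).
- masks_of(camera, target): "pixels" (480x640 bool, what is visible of it) and "location" ([column, row] in pixels, amid what is visible of it).
The state is a dict: "time_s": time; "qpos": joint angles; "joint_velocities": joint speeds; "effort": joint torques, N m; "tool_pos": TCP position; "tool_rot": TCP orientation; "force": force on the tool from outside, world axes, zero at the start; "wrist_torque": the same for the moment, N m; "grip_width": finger opening in m; "grasp_force": force on a finger pad.
Only numpy, scipy, OpenCV 4.12 (cv2) and the standard library are available. Lean on these libraries where they do the work, as an engineer would, in place of code of your own. Each camera call takes 0.05 s, during which the arm holds its last target. There are 200 camera calls.

## Working session

There is one attempt and no reset: what is moved stays moved. The work goes in short steps, Python scripts to look and compute and a tool call to move; the robot and the scene stay as the last step left them, time stands still between calls to the robot, and variables do not carry over. Pictures are saved under pics/ and viewed, at most 14 in all, crops included, and the job is handed in when it is done.

Besides the shell and the picture viewer there is one more tool, called after ">>>" as name(argument=value, ...) on one line, values as JSON. apply_moves: Moves the arm, as the interface text tells. Shifts and turns lie within -1 to 1; 1 stands for 0.2 m of shift or 1.5 rad of turn. Its arguments: {"type":"object","properties":{"moves":{"type":"array","items":{"type":"array","items":{"type":"number","minimum":-1,"maximum":1}}},"grip_force":{"type":"number"}},"required":["moves"]}

```bash
mkdir -p pics; ls
python3 - <<'E'
from cell import env, viewer, boxes_of, masks_of
import cv2
o=env.get_obs(); print(o)
for c in ("scene","top"):
    im=viewer.read_camera(c); cv2.imwrite(f"pics/{c}0.png",im[:,:,::-1]); print(c,viewer.get_calibration(c))
    for t in ("carrier","neighbour","stand","rail","mark","carrier_grip","neighbour_grip","hood","load","spool","housing","partsbin"):
        try: print(t,[(round(d['conf'],2),[round(float(v),1) for v in d['location']]) for d in boxes_of(c,t)[:3]])
        except Exception as e: print(t,e)
print(env.get_obs()['time_s'])
E
```

```text
pics
{'time_s': 0.0, 'qpos': array([65.49445407, 18.44153164, -4.01683073, 83.17259914,  1.29303343,
       78.54150039, -3.25933865]), 'joint_velocities': array([ 0.01477431,  0.08928713, -0.00339597,  0.03994477, -0.04807134,
       -0.04628789,  0.01344184]), 'effort': array([-1.32998812e-04, -4.91281128e+01, -4.03564554e-01, -3.12526238e+01,
       -6.36726804e-02,  4.35681792e-02,  1.72794994e-04]), 'tool_pos': array([ 0.27766629, -0.58710859,  0.22145384]), 'tool_rot': array([-1.79889506e+02,  3.31267738e-03,  2.53167496e+01]), 'force': array([-0.16768189, -0.41159452, -0.23152947]), 'wrist_torque': array([-0.04175916,  0.00660046, -0.01652291]), 'grasp_force': 0.0, 'grip_width': 0.08689615910822228}
scene {'fov_y': 51.95713034294344, 'cx': 318.6679117089533, 'cy': 250.6499245016987, 'position': array([ 0.78454353, -0.70967505,  0.8242289 ]), 'orientation': array([50.31097562,  0.75433081, 27.09144939])}
carrier [(0.77, [313.6, 208.3]), (0.57, [364.8, 207.1])]
neighbour [(0.86, [335.8, 381.6])]
stand []
rail [(0.73, [375.4, 345.7])]
mark [(0.78, [405.5, 231.5])]
carrier_grip [(
[... 225 characters left out ...]
, [239.3, 381.0])]
top {'fov_y': 53.34852872354827, 'cx': 322.80372598571745, 'cy': 238.60590882723517, 'position': array([ 0.19626109, -0.0023072 ,  1.01654045]), 'orientation': array([ 13.62242631,  -0.47322483, -81.04288745])}
carrier [(0.8, [192.6, 307.8]), (0.63, [205.8, 213.7])]
neighbour [(0.91, [467.8, 181.2])]
stand [(0.85, [226.5, 234.5]), (0.44, [467.1, 183.4])]
rail [(0.79, [409.4, 150.5])]
mark [(0.8, [376.7, 122.0])]
carrier_grip [(0.87, [206.6, 216.9]), (0.79, [191.1, 312.6])]
neighbour_grip [(0.66, [466.9, 181.9])]
hood [(0.77, [409.9, 149.3])]
load [(0.96, [408.8, 144.5])]
spool [(0.85, [293.2, 246.3])]
housing [(0.61, [383.1, 256.1]), (0.37, [377.0, 122.8])]
partsbin []
1.3
```

View pics/scene0.png

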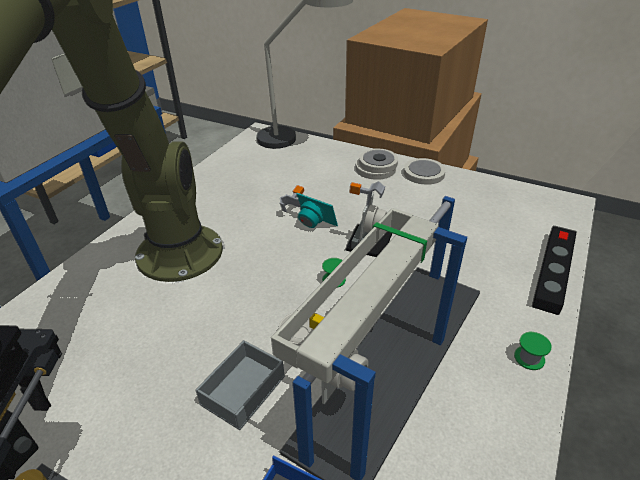

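View pics/top0.png

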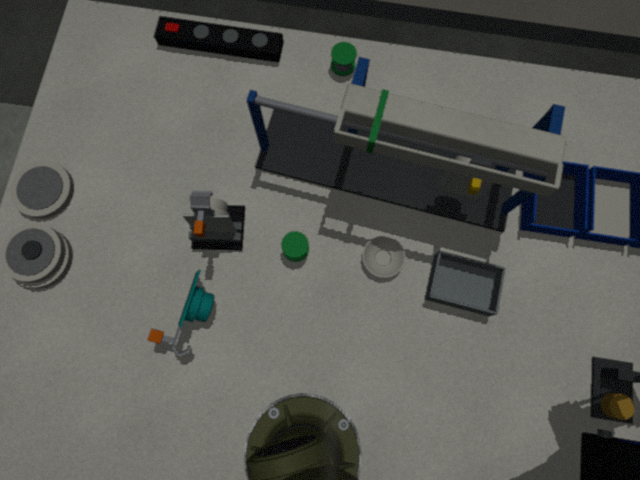

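Scene view: the orange-grip carrier is upright in its stand at about (370,200), and the turquoise look-alike lies at (310,208). The rail and hood run from (445,205) to (330,370), with the yellow grip at (316,320). In the top view the orange grip is at (199,227), yellow at (475,184) and the mark at (378,120).

```bash
cat > h.py <<'E'
import numpy as np, cv2
from scipy.spatial.transform import Rotation as R
from cell import env, viewer, boxes_of, masks_of
def cam(name):
    c=viewer.get_calibration(name); f=240/np.tan(np.radians(c['fov_y']/2))
    return f,c['cx'],c['cy'],np.array(c['position']),R.from_euler('xyz',c['orientation'],degrees=True).as_matrix()
def ray(C,uv):
    f,cx,cy,p,M=C; d=M@np.array([(uv[0]-cx)/f,-(uv[1]-cy)/f,-1]); return p,d/np.linalg.norm(d)
def onz(C,uv,z):
    p,d=ray(C,uv); return p+d*(z-p[2])/d[2]
def proj(C,X):
    f,cx,cy,p,M=C; v=(np.atleast_2d(X)-p)@M; return np.c_[cx+f*v[:,0]/-v[:,2], cy-f*v[:,1]/-v[:,2]]
def tri(Cs,uvs):
    A=np.zeros((3,3));b=np.zeros(3);L=[]
    for C,u in zip(Cs,uvs):
        p,d=ray(C,u);P=np.eye(3)-np.outer(d,d);A+=P;b+=P@p;L.append((p,P))
    X=np.linalg.solve(A,b); return X,[np.linalg.norm(P@(X-p)) for p,P in L]
def blobs(im,h0,h1,s=120,v=60,amin=15):
    q=cv2.cvtColor(im,cv2.COLOR_RGB2HSV); m=cv2.inRange(q,(h0,s,v),(h1,255,255))
    n,l,st,c=cv2.connectedComponentsWithStats(m)
    return [(c[i].round(1).tolist(),int(st[i,4]),st[i,:4].tolist()) for i in range(1,n) if st[i,4]>=amin]
E
python3 - <<'E'
from h import *
ims={c:cv2.imread(f"pics/{c}0.png")[:,:,::-1].copy() for c in("scene","top")}
for c in ims:
    print(c)
    for n,a,b in(("or",5,17),("ye",20,32),("gr",50,75)): print(n,blobs(ims[c],a,b))
t=ims["top"][60:260,180:580,::-1]
cv2.imwrite("pics/topz.png",cv2.convertScaleAbs(cv2.resize(t,None,fx=2,fy=2,interpolation=cv2.INTER_CUBIC),alpha=1.5))
t=ims["scene"][160:420,260:500,::-1]
cv2.imwrite("pics/scz.png",cv2.resize(t,None,fx=2.3,fy=2.3,interpolation=cv2.INTER_CUBIC))
E
```

```text
scene
or [([419.3, 83.8], 14828, [333, 8, 155, 163]), ([355.0, 188.0], 107, [350, 182, 11, 13]), ([298.3, 189.2], 67, [293, 185, 11, 9])]
ye [([315.1, 320.0], 138, [310, 313, 14, 16]), ([39.8, 369.8], 42, [34, 367, 12, 8]), ([6.8, 406.0], 64, [0, 392, 16, 29]), ([31.0, 475.2], 229, [15, 469, 32, 11])]
gr [([402.6, 235.1], 287, [373, 223, 54, 37]), ([330.3, 265.2], 200, [323, 258, 19, 23]), ([342.0, 282.7], 22, [338, 279, 8, 8]), ([533.4, 348.3], 772, [515, 332, 36, 38])]
top
or [([197.9, 226.8], 130, [193, 220, 11, 15]), ([155.3, 335.8], 162, [148, 329, 16, 15])]
ye [([475.7, 183.4], 120, [471, 177, 11, 14]), ([617.9, 394.9], 18, [614, 394, 9, 3]), ([625.6, 407.2], 271, [615, 397, 19, 23])]
gr [([343.7, 53.6], 447, [332, 42, 24, 27]), ([377.7, 117.5], 338, [368, 90, 20, 52]), ([294.5, 244.7], 544, [282, 232, 26, 26])]
```

View pics/topz.png

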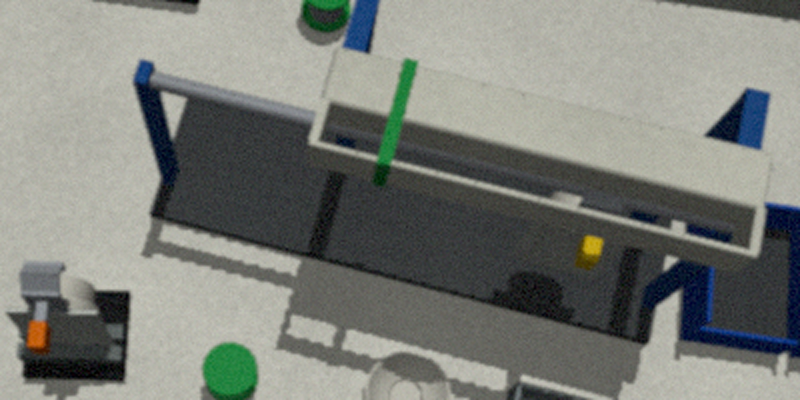

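View pics/scz.png

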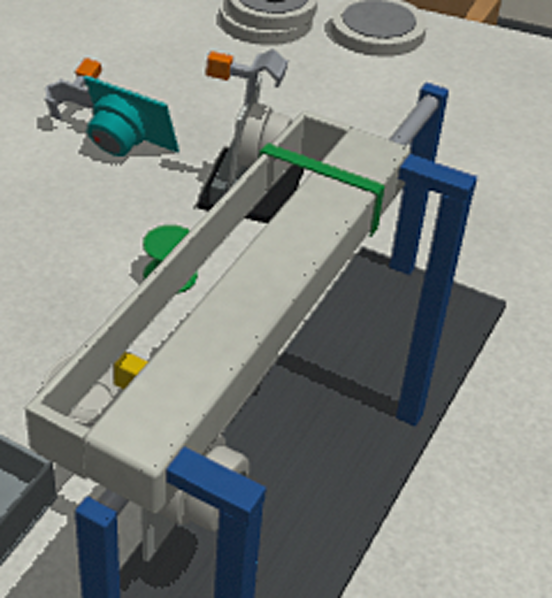

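The zooms give the hood-top corners and the left post top in both views. I'll fit the rail pose to those and triangulate the grips.

Run:
```python
from h import *
from scipy.optimize import least_squares
Ct,Cs=cam("top"),cam("scene")
for n,a,b in(("orange",(197.9,226.8),(355,188)),("yellow",(475.7,183.4),(315.1,320))): print(n,*[np.round(x,4) for x in tri((Ct,Cs),(a,b))])
T=lambda u,v:(180+u/2,60+v/2); S=lambda u,v:(260+u/2.3,160+v/2.3)
P=[(40,75,291),(-56,75,291),(40,-300,291),(-56,-300,291),(0,238,237)]
ot=[T(333,48),T(311,138),T(768,150),T(756,243),T(147,66)]
os_=[S(411,160),S(302,115),S(160,490),S(28,410),S(434,90)]
P=np.array(P)/1000.
def X(q,P): return np.c_[P[:,:2]@R.from_euler('z',q[2]).as_matrix()[:2,:2].T+q[:2],P[:,2]]
def f(q): return np.r_[proj(Ct,X(q,P))-ot,proj(Cs,X(q,P))-os_].ravel()
r=least_squares(f,[.7,-.1,0],loss='soft_l1'); q=r.x; print(q,np.degrees(q[2])); print(f(q).reshape(-1,2).round(1))
M=R.from_euler('z',q[2]).as_matrix()[:2,:2]
for C,ps in((Ct,[T(410,61),T(383,166)]),(Cs,[S(383,186),S(267,148)])):
    for p in ps: print("mark in rail",M.T@(onz(C,p,.291)[:2]-q[:2]))
# base check, stand
print("mask stand top",onz(Ct,(217,228),.02))
for p in [T(24,380),T(126,382),T(130,292)]: print('stand corner',onz(Ct,p,.012 if 0 else .02).round(3))
for z in (.157,.167): print(onz(Ct,(197.9,226.8),z),onz(Cs,(355,188),z))
```

```text
orange [0.3857 0.2525 0.164 ] [0.0019 0.0019]
yellow [ 0.5258 -0.2298  0.226 ] [0.002 0.002]
[ 0.6021311  -0.05016173 -0.10423533] -5.972244752190504
[[ 1.2 -3. ]
 [-2.1  2.1]
 [ 2.9 -0.9]
 [ 0.5  5.6]
 [-0.4  2.6]
 [ 1.9 -4.5]
 [ 1.2 -1.2]
 [ 0.4 -2.9]
 [-0.6  1.3]
 [ 0.2  1.3]]
mark in rail [0.03921448 0.00967606]
mark in rail [-0.06016624  0.00922574]
mark in rail [0.03704196 0.01919613]
mark in rail [-0.05915036  0.01536609]
mask stand top [0.42339181 0.25588446 0.02      ]
stand corner [0.368 0.298 0.02 ]
stand corner [0.382 0.191 0.02 ]
stand corner [0.482 0.206 0.02 ]
[0.38883374 0.25585253 0.157     ] [0.38036624 0.26069584 0.157     ]
[0.38659333 0.25284907 0.167     ] [0.3864238  0.24615254 0.167     ]
```

```bash
cat >> h.py <<'E'
def tool():
    o=env.get_obs(); return np.array(o['tool_pos']),R.from_euler('xyz',o['tool_rot'],degrees=True),o
def target(yaw,tilt,side=-1):
    """tool orientation: tilt back to robot, tool y = side * frame y"""
    t=np.radians(tilt); z=np.array([np.sin(t),0,-np.cos(t)]); y=np.array([0,side,0.]); x=np.cross(y,z)
    return R.from_euler('z',yaw,degrees=True)*R.from_matrix(np.c_[x,y,z])
def delta(pos,rot,p0=None,r0=None):
    if p0 is None: p0,r0,_=tool()
    print("shift",(r0.inv().apply(np.array(pos)-p0)/.2).round(3),"turn",((r0.inv()*rot).as_rotvec()/1.5).round(3))
def rf(q,P): return np.r_[R.from_euler('z',q[2],degrees=True).as_matrix()[:2,:2]@np.array(P[:2])+q[:2],P[2]]
E
python3 - <<'E'
from h import *
p,r,o=tool(); C=cam("wrist"); print("cam in tool",r.inv().apply(C[3]-p),"\naxes in tool\n",(r.inv().as_matrix()@C[4]).round(2),C[0])
for s in(-1,1):
  print(s); delta([.46,-.33,.42],target(-6,20,s)); delta([.35,.25,.32],target(8,42,s),[.46,-.33,.42],target(-6,20,s))
E
```

```text
cam in tool [ 0.06662122 -0.00053283 -0.16166872] 
axes in tool
 [[-0.    0.97  0.24]
 [ 1.    0.    0.  ]
 [ 0.    0.24 -0.97]] 354.8617220487117
-1
shift [ 1.374 -0.775 -0.987] turn [-0.064  0.227  0.361]
shift [-0.97  -2.827  0.179] turn [ 0.084  0.255 -0.14 ]
1
shift [ 1.374 -0.775 -0.987] turn [-0.301 -0.084 -1.707]
shift [0.97  2.827 0.179] turn [-0.084 -0.255 -0.14 ]
```

Run:
```python
from h import *
W=[([.40,-.43,.40],target(0,10)),([.47,-.25,.40],target(0,20)),([.47,-.08,.40],target(0,30)),([.42,.09,.38],target(4,38)),([.345,.235,.30],target(8,42))]
p,r,_=tool()
for a,b in W: delta(a,b,np.array(p),r); p,r=a,b
```

```text
shift [ 0.889 -0.451 -0.887] turn [-0.026  0.114  0.294]
shift [ 0.345 -0.9    0.061] turn [0.    0.116 0.   ]
shift [ 0.   -0.85  0.  ] turn [0.    0.116 0.   ]
shift [-0.267 -0.85  -0.038] turn [ 0.026  0.093 -0.039]
shift [-0.501 -0.749  0.116] turn [ 0.03   0.047 -0.036]
```

>>> apply_moves(moves=[[0.3,-0.15,-0.85,0,0.1,0.1,0.5],[0.89,-0.45,-0.89,-0.026,0.114,0.294,0.5],[0.89,-0.45,-0.89,-0.026,0.114,0.294,0.5],[0.89,-0.45,-0.89,-0.026,0.114,0.294,0.5],[0.89,-0.45,-0.89,-0.026,0.114,0.294,0.5],[0.89,-0.45,-0.89,-0.026,0.114,0.294,0.5],[0.89,-0.45,-0.89,-0.026,0.114,0.294,0.5]])

```text
time_s: 2.0
tool_pos: [0.404, -0.4271, 0.4043]
tool_rot: [179.7, -10.2, 0.4]
force: [0.3, -0.1, -0.1]
grip_width: 0.0452
grasp_force: 0.0
```

>>> apply_moves(moves=[[0.345,-0.9,0.06,0,0.116,0,0.5],[0.345,-0.9,0.06,0,0.116,0,0.5],[0.345,-0.9,0.06,0,0.116,0,0.5],[0.345,-0.9,0.06,0,0.116,0,0.5]])

```text
time_s: 2.4
tool_pos: [0.4696, -0.2495, 0.3992]
tool_rot: [-180.0, -19.9, -0.2]
force: [0.5, 0.8, 0.7]
grip_width: 0.0435
grasp_force: 0.0
```

>>> apply_moves(moves=[[0,-0.85,0,0,0.116,0,0.5],[0,-0.85,0,0,0.116,0,0.5],[0,-0.85,0,0,0.116,0,0.5],[0,-0.85,0,0,0.116,0,0.5]])

```text
time_s: 2.8
tool_pos: [0.4981, -0.1717, 0.3726]
tool_rot: [-179.0, -26.7, -0.5]
force: [-1.6, -1.4, 1.3]
grip_width: 0.0435
grasp_force: 0.0
```

>>> apply_moves(moves=[[-0.27,-0.85,-0.04,0.026,0.093,-0.039,0.5],[-0.27,-0.85,-0.04,0.026,0.093,-0.039,0.5],[-0.27,-0.85,-0.04,0.026,0.093,-0.039,0.5],[-0.27,-0.85,-0.04,0.026,0.093,-0.039,0.5]])

```text
time_s: 3.2
tool_pos: [0.4934, -0.0647, 0.2264]
tool_rot: [-179.1, -23.3, 5.5]
force: [-1.5, 20.6, -4.7]
grip_width: 0.0437
grasp_force: 0.0
```

>>> apply_moves(moves=[[-0.5,-0.75,0.12,0.03,0.047,-0.036,0.5],[-0.5,-0.75,0.12,0.03,0.047,-0.036,0.5],[-0.5,-0.75,0.12,0.03,0.047,-0.036,0.5],[-0.5,-0.75,0.12,0.03,0.047,-0.036,0.5],[-0.5,-0.75,0.12,0.03,0.047,-0.036,0.5],[-0.5,-0.75,0.12,0.03,0.047,-0.036,0.5]])

```text
time_s: 3.8
tool_pos: [0.4847, -0.0107, 0.1541]
tool_rot: [-175.8, -26.2, 4.6]
force: [-0.7, -0.0, 0.7]
grip_width: 0.0436
grasp_force: 0.0
```

Run:
```python
from h import *
p,r,o=tool(); print(p,o['tool_rot'],o['qpos'].round(1),o['grip_width'],o['time_s'])
C=cam("wrist"); im=viewer.read_camera("wrist"); cv2.imwrite("pics/w1.png",im[:,:,::-1])
np.save("w1.npy",np.array(list(C[3])+list(C[4].ravel())))
B=blobs(im,5,17); print(B)
for b in B: print(onz(C,b[0],.157), tri((C,cam("top"),cam("scene")),(b[0],(197.9,226.8),(355,188))))
```

```text
[ 0.48469713 -0.01067185  0.15405419] [-175.80947636  -26.17644662    4.60569748] [  6.4 -17.2  -1.9 131.7 -13.3  41.  -71.8] 0.04356368229896742 3.8
[]
```

View pics/w1.png

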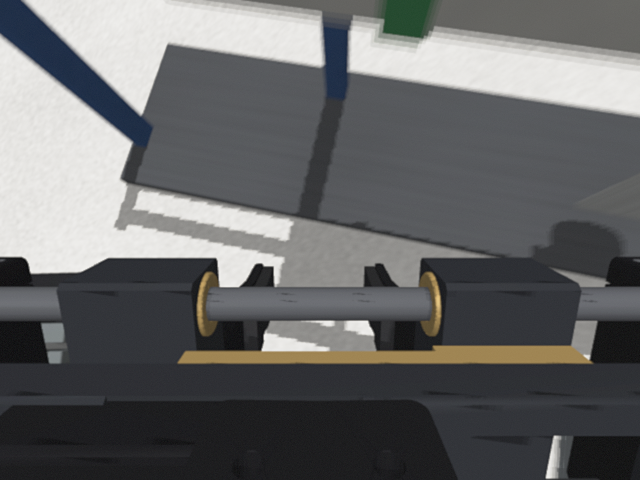

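The wrist view shows only the rail base and the finger mechanism. The arm hit the joint 2 limit because 42° of tilt is too much this close in. I'll pick up with a nearly upright tool, hang the carrier at rail y≈180, and regrasp tilted there.

Run:
```python
from h import *
im=viewer.read_camera("top"); cv2.imwrite("pics/top1.png",im[:,:,::-1]); print([b[:2] for b in blobs(im,50,75)],[b[:2] for b in blobs(im,5,17)])
p,r,_=tool()
W=[([.47,.02,.30],target(4,10)),([.43,.16,.31],target(6,10)),([.375,.243,.26],target(8,10))]
for a,b in W: delta(a,b,np.array(p),r); p,r=a,b
```

```text
[([343.8, 53.8], 457), ([377.7, 117.6], 341), ([293.9, 243.8], 485), ([300.3, 254.3], 19)] [([198.2, 227.2], 142), ([155.3, 335.8], 161)]
shift [ 0.277 -0.179 -0.677] turn [-0.057 -0.184  0.021]
shift [-0.14  -0.712 -0.075] turn [ 0.004 -0.    -0.023]
shift [-0.27  -0.441  0.206] turn [ 0.004  0.    -0.023]
```

Nothing was disturbed. On to the stand.

>>> apply_moves(moves=[[0.28,-0.18,-0.68,-0.057,-0.184,0.021,0.5],[0.28,-0.18,-0.68,-0.057,-0.184,0.021,0.5],[0.28,-0.18,-0.68,-0.057,-0.184,0.021,0.5],[0.28,-0.18,-0.68,-0.057,-0.184,0.021,0.5],[0.28,-0.18,-0.68,-0.057,-0.184,0.021,0.5]])

```text
time_s: 4.4
tool_pos: [0.4742, 0.018, 0.3074]
tool_rot: [180.0, -10.7, 3.7]
force: [-0.8, -0.5, -1.3]
grip_width: 0.0437
grasp_force: 0.0
```

>>> apply_moves(moves=[[-0.14,-0.71,-0.075,0.004,0,-0.023,0.5],[-0.14,-0.71,-0.075,0.004,0,-0.023,0.5],[-0.14,-0.71,-0.075,0.004,0,-0.023,0.5],[-0.14,-0.71,-0.075,0.004,0,-0.023,0.5],[-0.14,-0.71,-0.075,0.004,0,-0.023,0.5]])

```text
time_s: 4.9
tool_pos: [0.4322, 0.1576, 0.3121]
tool_rot: [179.9, -10.2, 5.8]
force: [0.3, -0.1, -0.5]
grip_width: 0.0433
grasp_force: 0.0
```

Run:
```python
from h import *
p,r,o=tool(); print(p,o['tool_rot'],o['qpos'].round(1),o['time_s'])
delta([.375,.243,.26],target(8,10))
```

```text
[0.43219469 0.15759178 0.3121312 ] [179.87117889 -10.24890191   5.83428504] [   1.3  -14.6  -22.2  106.8   -2.8   76.9 -104.5] 4.9
shift [-0.284 -0.454  0.213] turn [ 0.006 -0.003 -0.025]
```

>>> apply_moves(moves=[[-0.28,-0.45,0.21,0.006,0,-0.025,0.5],[-0.28,-0.45,0.21,0.006,0,-0.025,0.5],[-0.28,-0.45,0.21,0.006,0,-0.025,0.5],[-0.28,-0.45,0.21,0.006,0,-0.025,0.5],[-0.28,-0.45,0.21,0.006,0,-0.025,0.5]])

```text
time_s: 5.4
tool_pos: [0.3779, 0.2408, 0.2622]
tool_rot: [-180.0, -10.4, 7.8]
force: [-0.2, -0.4, 0.1]
grip_width: 0.0435
grasp_force: 0.0
```

Run:
```python
from h import *
p,r,o=tool(); print(p,o['tool_rot'],o['qpos'].round(1),o['time_s'])
C=cam("wrist"); im=viewer.read_camera("wrist"); cv2.imwrite("pics/w2.png",im[:,:,::-1])
B=blobs(im,5,17); print(B)
for b in B: print(onz(C,b[0],.165).round(4), tri((C,cam("top"),cam("scene")),(b[0],(198,227),(355,188))))
```

```text
[0.37785825 0.2408347  0.26223731] [-179.98162406  -10.37277357    7.78527692] [  -4.1  -15.8  -29.6  112.5   -3.5   72.  -114.8] 5.4
[([303.5, 247.6], 694, [293, 231, 23, 35])]
[0.3857 0.2544 0.165 ] (array([0.38541482, 0.25358989, 0.16298051]), [np.float64(0.0009025544268564898), np.float64(0.001694888374725829), np.float64(0.0019904246191191194)])
```

View pics/w2.png

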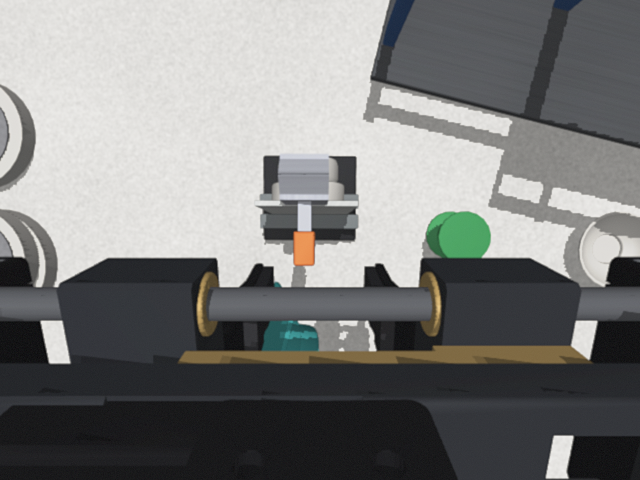

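Wrist view: the orange grip is at (304,248), with the hook behind it at (304,175) and aligned with the tool, so yaw 8° holds. The fit puts the grip at (0.386, 0.254), with the carrier leaning away from the robot.

Run:
```python
from h import *
delta([.3865,.2542,.23],target(8,10)); delta([.3885,.2545,.144],target(8,10))
```

```text
shift [ 0.02 -0.06  0.17] turn [-0.    -0.005 -0.003]
shift [-0.048 -0.06   0.594] turn [-0.    -0.005 -0.003]
```

>>> apply_moves(moves=[[0.02,-0.06,0.1,0,-0.005,0,0.5],[0.02,-0.06,0.17,0,-0.005,0,0.5],[-0.02,-0.06,0.35,0,-0.005,0,0.5],[-0.04,-0.06,0.5,0,-0.005,0,0.5],[-0.048,-0.06,0.594,0,-0.005,0,0.5],[-0.048,-0.06,0.594,0,-0.005,0,0.5],[-0.048,-0.06,0.594,0,-0.005,0,0.5]])

```text
time_s: 6.15
tool_pos: [0.3873, 0.2559, 0.1441]
tool_rot: [-179.9, -9.9, 7.9]
force: [-0.0, -0.5, 0.5]
grip_width: 0.0435
grasp_force: 0.0
```

Run:
```python
from h import *
p,r,o=tool(); print(p,o['tool_rot'],o['qpos'].round(1),o['force'],o['time_s'])
for c in("top","wrist"):
  im=viewer.read_camera(c); print([b[:2] for b in blobs(im,5,17)])
delta([.3885,.2545,.144],target(8,10))
C=cam("wrist"); print(proj(C,p), proj(C,p-.019*r.as_matrix()[:,2]))
cv2.imwrite("pics/w3.png",im[:,:,::-1])
```

```text
[0.38734657 0.255875   0.14408784] [-179.94902792   -9.9370498     7.87068283] [  -4.2   -7.9  -33.9  120.3    0.7   57.6 -120.7] [-0.04526263 -0.5170618   0.46783898] 6.15
[([200.1, 227.1], 61)]
[([324.7, 280.1], 502), ([325.1, 327.9], 546)]
shift [0.    0.012 0.007] turn [-0.001 -0.001 -0.001]
[[322.21448434 287.69017505]] [[322.59040316 304.33663131]]
```

>>> apply_moves(moves=[[0,0,0,0,0,0,0.1],[0,0,0,0,0,0,0.0],[0,0,0,0,0,0,0],[0,0,0,0,0,0,0],[0,0,0,0,0,0,0]], grip_force=50)

```text
time_s: 6.75
tool_pos: [0.387, 0.2559, 0.144]
tool_rot: [180.0, -10.0, 8.0]
force: [0.1, -3.0, 2.0]
grip_width: 0.0159
grasp_force: 49.9
```

Run:
```python
from h import *
p,r,o=tool(); print(p,o['tool_rot'],o['force'],o['grasp_force'],o['grip_width'])
delta(p+[0,0,.125],r)
```

```text
[0.38701028 0.25586476 0.14399375] [179.95829702  -9.96499132   7.95069169] [ 0.14358508 -2.98776517  2.03588238] 49.89218804432312 0.01592236710650681
shift [ 0.108  0.    -0.616] turn [0. 0. 0.]
```

>>> apply_moves(moves=[[0.017,0,-0.1,0,0,0,0],[0.035,0,-0.2,0,0,0,0],[0.06,0,-0.35,0,0,0,0],[0.087,0,-0.49,0,0,0,0],[0.087,0,-0.49,0,0,0,0],[0.087,0,-0.49,0,0,0,0]])

```text
time_s: 7.35
tool_pos: [0.3863, 0.2565, 0.2423]
tool_rot: [-180.0, -9.9, 8.0]
force: [-0.6, 0.1, -4.1]
grip_width: 0.0157
grasp_force: 49.8
```

Run:
```python
from h import *
p,r,o=tool(); print(p,o['tool_rot'],o['force'],o['grasp_force'],o['grip_width'],o['qpos'].round(1),o['time_s'])
im=viewer.read_camera("scene"); print([b for b in blobs(im,5,17)])
cv2.imwrite("pics/s2.png",cv2.resize(im[120:320,280:500,::-1],None,fx=2.5,fy=2.5,interpolation=cv2.INTER_CUBIC))
```

```text
[0.38631425 0.25653893 0.24234408] [-179.96252398   -9.87292613    7.95906678] [-0.59318468  0.13313692 -4.07454269] 49.836483635008335 0.015742983429389887 [  -4.1  -12.6  -31.6  112.3   -2.2   69.7 -117. ] 7.35
[([427.7, 81.3], 13062, [358, 8, 130, 163]), ([360.6, 150.3], 25, [359, 147, 4, 10]), ([298.4, 189.2], 68, [293, 185, 11, 9])]
```

View pics/s2.png

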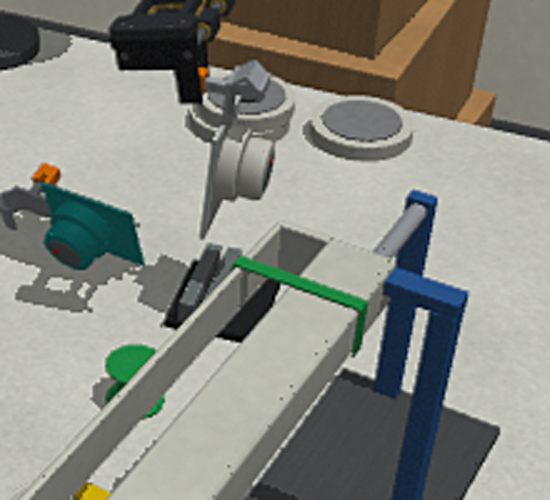

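Scene crop: the carrier hangs from the gripper clear of the stand, with no visible swing. Next it goes to the robot's side of the rail's loading end.

```bash
cat >> h.py <<'E'
q=np.array([.6021,-.0502,-5.97])
E
python3 - <<'E'
from h import *
p,r,_=tool()
for P in([-.135,.18,.227],[-.049,.18,.227]):
    a=rf(q,P); b=target(-5.97,14); print(a); delta(a,b,p,r); p,r=a,b
E
```

```text
[0.48655356 0.14286481 0.227     ]
shift [0.402 0.631 0.142] turn [-0.033  0.049  0.159]
[0.57208714 0.13392015 0.227     ]
shift [0.417 0.    0.104] turn [0. 0. 0.]
```

>>> apply_moves(moves=[[0.07,0.1,0.02,-0.005,0.008,0.026,0],[0.13,0.2,0.05,-0.01,0.016,0.053,0],[0.2,0.32,0.07,-0.016,0.025,0.08,0],[0.27,0.42,0.095,-0.022,0.033,0.106,0],[0.33,0.53,0.12,-0.028,0.041,0.133,0],[0.4,0.63,0.142,-0.033,0.049,0.159,0],[0.4,0.63,0.142,-0.033,0.049,0.159,0],[0.4,0.63,0.142,-0.033,0.049,0.159,0]])

```text
time_s: 8.2
tool_pos: [0.4877, 0.1427, 0.2287]
tool_rot: [-179.8, -14.1, -6.2]
force: [0.7, 0.6, -3.2]
grip_width: 0.0155
grasp_force: 49.8
```

Run:
```python
from h import *
p,r,o=tool(); print(p,o['tool_rot'],o['force'],o['qpos'].round(1),o['time_s'])
C=cam("wrist");im=viewer.read_camera("wrist"); cv2.imwrite("pics/w4.png",im[:,:,::-1])
delta(rf(q,[-.049,.18,.227]),target(-5.97,14))
for P in([0,.235,.233],[0,.08,.233],[.04,.075,.291],[-.056,.075,.251],[-.056,.075,.291],[-.056,0,.291]): print(P,proj(C,rf(q,P)).round(0))
# predicted hook pts in carrier frame (origin at tool)
for P in([17,18,17],[17,-18,17],[-17,18,17],[-17,-18,17]):
    X=p+R.from_euler('z',q[2],degrees=True).apply(np.array([49,0,26])/1e3+np.array(P)/1e3); print(P,proj(C,X).round(0))
```

```text
[0.4877377  0.14274355 0.22868362] [-179.8312267   -14.11090311   -6.15129083] [ 0.7036769   0.60889205 -3.20170131] [   3.3   -8.8  -24.9  112.2    3.    63.2 -118.9] 8.2
shift [0.411 0.004 0.113] turn [-0.002 -0.002 -0.001]
[0, 0.235, 0.233] [[205.   7.]]
[0, 0.08, 0.233] [[531.   5.]]
[0.04, 0.075, 0.291] [[ 657. -244.]]
[-0.056, 0.075, 0.251] [[569. 109.]]
[-0.056, 0.075, 0.291] [[659.  64.]]
[-0.056, 0, 0.291] [[902.  63.]]
[17, 18, 17] [[272. 123.]]
[17, -18, 17] [[370. 122.]]
[-17, 18, 17] [[272. 216.]]
[-17, -18, 17] [[370. 215.]]
```

View pics/w4.png

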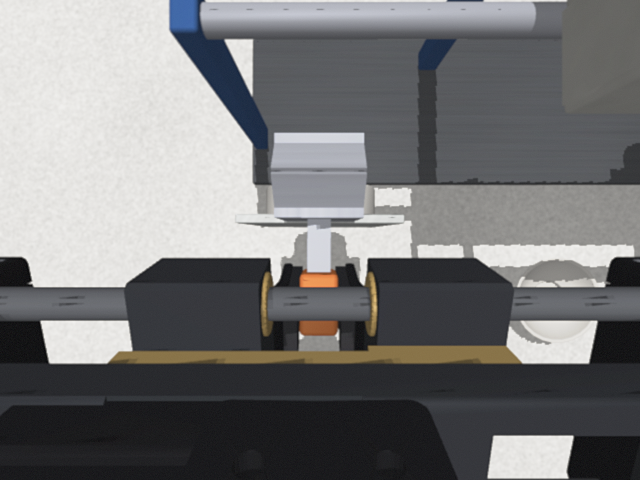

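Wrist view: the hook is square to the rail. The rail's end at (202,18) and the hood corner at (563,110) match the predictions of (205,~15) and (569,109). Moving over the rail.

>>> apply_moves(moves=[[0.1,0,0.028,0,0,0,0],[0.2,0,0.056,0,0,0,0],[0.3,0.002,0.084,0,0,0,0],[0.411,0.004,0.113,-0.002,-0.002,0,0],[0.411,0.004,0.113,-0.002,-0.002,0,0],[0.411,0.004,0.113,-0.002,-0.002,0,0]])

```text
time_s: 8.85
tool_pos: [0.5714, 0.1347, 0.2269]
tool_rot: [180.0, -13.9, -6.0]
force: [0.2, -0.2, -2.8]
grip_width: 0.0154
grasp_force: 49.8
```

Run:
```python
from h import *
p,r,o=tool(); print(p,o['tool_rot'],o['force'],o['qpos'].round(1),o['time_s'])
C=cam("wrist");im=viewer.read_camera("wrist"); cv2.imwrite("pics/w5.png",im[:,:,::-1])
delta(rf(q,[-.049,.18,.227]),target(-5.97,14))
a=proj(C,rf(q,[0,.235,.225])),proj(C,rf(q,[0,.10,.225])); print(a)
g=cv2.cvtColor(im,cv2.COLOR_RGB2GRAY)
for c in (235,245,400,430,460): print(c,g[100:260:4,c].tolist())
delta(p-[0,0,.028],r)
```

```text
[0.5713691  0.1346554  0.22692296] [179.97908269 -13.93266628  -5.96311805] [ 0.19175119 -0.20875716 -2.77437299] [   4.1    1.9  -24.1  103.2    7.7   62.7 -118.6] 8.85
shift [0.005 0.003 0.002] turn [0. 0. 0.]
(array([[210.45423848, 184.47247385]]), array([[484.96439273, 184.47905115]]))
235 [232, 231, 234, 230, 234, 227, 227, 230, 229, 232, 230, 225, 229, 225, 225, 233, 225, 229, 164, 175, 184, 196, 197, 170, 150, 122, 73, 43, 41, 154, 169, 229, 231, 231, 233, 223, 231, 224, 227, 231]
245 [230, 227, 228, 232, 230, 227, 225, 227, 222, 225, 233, 228, 234, 220, 230, 226, 229, 224, 170, 177, 183, 196, 197, 169, 150, 123, 74, 46, 41, 144, 233, 204, 229, 228, 227, 227, 234, 228, 232, 235]
400 [229, 229, 233, 233, 77, 94, 90, 92, 92, 92, 91, 93, 93, 93, 93, 93, 92, 90, 115, 174, 183, 193, 188, 169, 152, 127, 90, 89, 93, 225, 223, 95, 94, 95, 90, 94, 94, 93, 94, 92]
430 [229, 226, 227, 236, 67, 45, 46, 46, 47, 47, 44, 43, 59, 57, 58, 58, 59, 58, 100, 173, 184, 191, 185, 169, 154, 128, 87, 57, 58, 61, 60, 59, 60, 60, 58, 59, 59, 60, 60, 60]
460 [46, 47, 45, 44, 45, 45, 44, 87, 90, 91, 91, 88, 92, 90, 90, 91, 92, 91, 110, 172, 182, 187, 181, 169, 154, 129, 88, 90, 90, 89, 93, 92, 94, 93, 91, 92, 92, 93, 92, 93]
shift [-0.033 -0.     0.137] turn [ 0. -0.  0.]
```

View pics/w5.png

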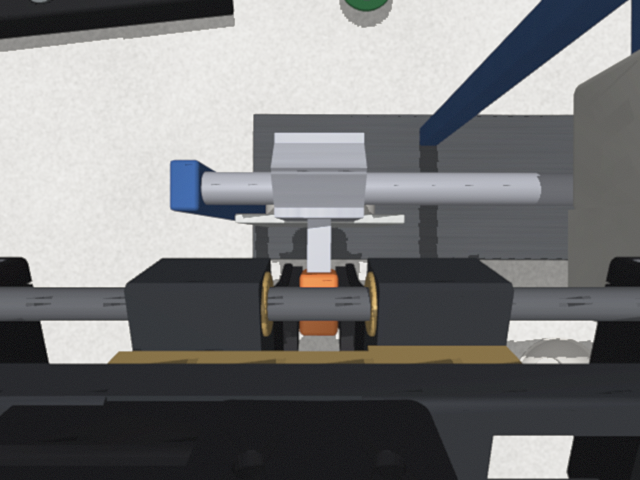

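Wrist view: the hook (271–370, rows 133–218) sits over the rail (rows 172–204), between the post at x≈202 and the hood at 570. Both hook and rail are about 2 mm nearer than predicted, so they still line up. Lowering.

>>> apply_moves(moves=[[-0.01,0,0.04,0,0,0,0],[-0.018,0,0.075,0,0,0,0],[-0.026,0,0.105,0,0,0,0],[-0.029,0,0.12,0,0,0,0],[-0.029,0,0.12,0,0,0,0]])

```text
time_s: 9.4
tool_pos: [0.5716, 0.1336, 0.2017]
tool_rot: [179.9, -13.9, -6.0]
force: [0.3, 0.3, -3.5]
grip_width: 0.0157
grasp_force: 49.8
```

>>> apply_moves(moves=[[-0.002,0,0.01,0,0,0,0],[-0.003,0,0.015,0,0,0,0],[-0.004,0,0.02,0,0,0,0],[-0.004,0,0.02,0,0,0,0]])

```text
time_s: 9.8
tool_pos: [0.5729, 0.1339, 0.2004]
tool_rot: [180.0, -14.1, -6.0]
force: [-5.4, -0.7, 5.0]
grip_width: 0.0156
grasp_force: 49.8
```

>>> apply_moves(moves=[[0,0,0,0,0,0,0.25],[0,0,0,0,0,0,0.4],[0,0,0,0,0,0,0.5],[0,0,0,0,0,0,0.5]])

```text
time_s: 10.2
tool_pos: [0.5725, 0.1338, 0.1985]
tool_rot: [180.0, -14.0, -6.0]
force: [-0.8, 1.2, 0.3]
grip_width: 0.0376
grasp_force: 0.0
```

Run:
```python
from h import *
p,r,o=tool(); print(p,o['tool_rot'],o['force'],o['qpos'].round(1),o['grip_width'],o['time_s'])
print("rail frame", R.from_euler('z',-q[2],degrees=True).apply(p-[q[0],q[1],0]))
im=viewer.read_camera("wrist"); print([b[:3] for b in blobs(im,5,17)])
im=viewer.read_camera("scene"); print([b[:2] for b in blobs(im,5,17)])
cv2.imwrite("pics/s3.png",cv2.resize(im[120:400,280:500,::-1],None,fx=2.1,fy=2.1,interpolation=cv2.INTER_CUBIC))
rt=target(-5.97,14); a=p-.09*r.as_matrix()[:,2]; delta(a,r)
# regrasp: grip at rail (-53,y,215); grasp pt shift -5 in x, setback 5
t=np.radians(37); g=np.array([-.058+.014*np.sin(t),.18,.215-.014*np.cos(t)]); b=target(-5.97,37)
pre=rf(q,g)-.06*b.as_matrix()[:,2]; print(g); delta(pre,b,a,r); delta(rf(q,g),b,pre,b)
```

```text
[0.57250075 0.1337822  0.19846308] [179.974398   -14.00476578  -6.02499001] [-0.83762369  1.23041774  0.31396288] [   4.     3.   -24.2  105.4    8.5   59.4 -119.6] 0.03760463299671171 10.2
rail frame [-0.04857429  0.17990582  0.19846308]
[([317.4, 281.7], 352, [299, 274, 38, 13]), ([317.5, 330.2], 698, [300, 321, 36, 20])]
[([449.5, 80.4], 7994), ([360.4, 109.0], 1996), ([298.3, 189.2], 67), ([415.4, 211.2], 51)]
shift [ 0.   -0.   -0.45] turn [0. 0. 0.]
[-0.04957459  0.18        0.2038191 ]
shift [-0.116 -0.     0.147] turn [ 0.001  0.268 -0.001]
shift [0.  0.  0.3] turn [0. 0. 0.]
```

View pics/s3.png

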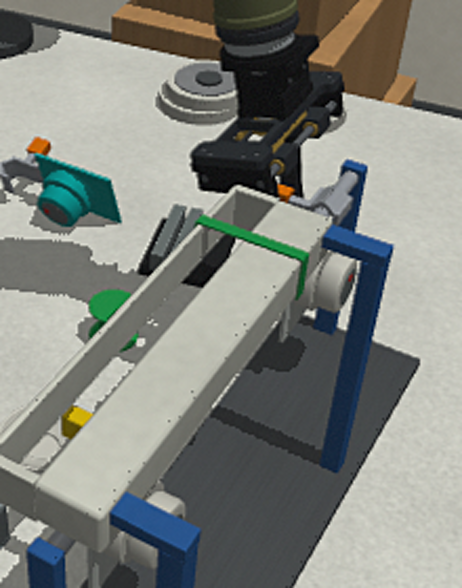

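Scene crop: the orange carrier hangs on the rail at the loading end and the fingers are open. I can rotate the tool about the grip in place to 37°, since the fingers straddle it.

Run:
```python
from h import *
t=np.radians(37); g=np.array([-.058+.014*np.sin(t),.18,.215-.014*np.cos(t)]); b=target(-5.97,37); delta(rf(q,g),b)
C=cam("wrist"); print(proj(C,rf(q,[-.053,.18,.227])))
```

```text
shift [ 0.002 -0.001 -0.027] turn [ 0.001  0.268 -0.   ]
[[321.1320787  307.22265096]]
```

>>> apply_moves(moves=[[0,0,-0.02,0,0.08,0,0.5],[0,0,-0.027,0,0.16,0,0.5],[0.002,0,-0.027,0,0.23,0,0.5],[0.002,0,-0.027,0,0.268,0,0.5],[0.002,0,-0.027,0,0.268,0,0.5],[0.002,0,-0.027,0,0.268,0,0.5]])

```text
time_s: 10.9
tool_pos: [0.5716, 0.1338, 0.2043]
tool_rot: [180.0, -37.0, -6.0]
force: [0.5, 0.0, 0.1]
grip_width: 0.0432
grasp_force: 0.0
```

Run:
```python
from h import *
p,r,o=tool(); print(p,o['tool_rot'],o['force'],o['qpos'].round(1),o['grip_width'],o['time_s'])
print("rail frame", R.from_euler('z',-q[2],degrees=True).apply(p-[q[0],q[1],0]))
C=cam("wrist");im=viewer.read_camera("wrist"); print([b[:3] for b in blobs(im,5,17)]); print(proj(C,p),proj(C,p-.019*r.as_matrix()[:,2]))
print([b for b in blobs(im,50,75)])
```

```text
[0.57162433 0.13384211 0.20430815] [179.95439732 -37.00447403  -5.99804626] [0.50754014 0.02389436 0.13330447] [   4.   -10.5  -29.   123.7   23.7   35.7 -137.7] 0.04321902677648768 10.9
rail frame [-0.04945219  0.17987425  0.20430815]
[([317.4, 272.1], 1040, [299, 257, 37, 30]), ([317.5, 321.9], 88, [302, 321, 32, 3])]
[[320.91919211 285.85327858]] [[321.17827013 302.55028823]]
[([359.7, 84.0], 1739, [336, 59, 48, 61])]
```

>>> apply_moves(moves=[[0,0,0,0,0,0,0.1],[0,0,0,0,0,0,0],[0,0,0,0,0,0,0],[0,0,0,0,0,0,0]], grip_force=25)

```text
time_s: 11.35
tool_pos: [0.5716, 0.1339, 0.2038]
tool_rot: [180.0, -37.0, -6.0]
force: [-0.2, -0.6, 0.5]
grip_width: 0.0192
grasp_force: 0.0
```

>>> apply_moves(moves=[[0,0.03,0,0,0,0,0],[0,0.1,0,0,0,0,0],[0,0.17,0,0,0,0,0],[0,0.24,0,0,0,0,0],[0,0.28,0,0,0,0,0],[0,0.3,0,0,0,0,0],[0,0.3,0,0,0,0,0]])

```text
time_s: 12.05
tool_pos: [0.565, 0.0735, 0.2039]
tool_rot: [179.9, -37.0, -6.0]
force: [-1.1, -1.3, 0.5]
grip_width: 0.0159
grasp_force: 24.9
```

Run:
```python
from h import *
p,r,o=tool(); print(p,o['tool_rot'],o['force'],o['qpos'].round(1),o['grip_width'],o['time_s'])
M=R.from_euler('z',-q[2],degrees=True)
print("rail frame", M.apply(p-[q[0],q[1],0]))
C=cam("wrist");im=viewer.read_camera("wrist"); cv2.imwrite("pics/w6.png",im[:,:,::-1]); print([b[:3] for b in blobs(im,5,17)]); print(proj(C,p),proj(C,p-.019*r.as_matrix()[:,2]))
print([b for b in blobs(im,50,75)])
for y in(0,.009,.017): print(y,[proj(C,rf(q,[-.056,y,z])).round(0).tolist() for z in(.251,.291)])
```

```text
[0.56496631 0.07351508 0.20385638] [179.93094789 -37.00981646  -6.04503555] [-1.05037351 -1.32011328  0.49296384] [   3.8  -14.   -20.8  126.9   17.2   33.1 -125.7] 0.015889177949001257 12.05
rail frame [-0.04979962  0.11918192  0.20385638]
[([318.5, 272.1], 1083, [300, 257, 38, 30]), ([317.5, 321.8], 78, [303, 321, 32, 3])]
[[320.95208881 285.83208712]] [[321.21474845 302.52424984]]
[([630.6, 17.7], 725, [614, 0, 26, 54]), ([311.4, 84.0], 1750, [288, 59, 47, 61]), ([550.3, 182.8], 603, [532, 171, 33, 25])]
0 [[[656.0, 268.0]], [[794.0, 220.0]]]
0.009 [[[630.0, 268.0]], [[758.0, 220.0]]]
0.017 [[[608.0, 268.0]], [[727.0, 220.0]]]
```

```bash
cat > mk.py <<'E'
from h import *
from scipy.optimize import brentq
M=R.from_euler('z',-q[2],degrees=True)
p,r,o=tool(); C=cam("wrist");im=viewer.read_camera("wrist")
print("t",o['time_s'],"force",o['force'].round(1),"gw",o['grip_width'],"q",o['qpos'].round(1),"tcp rail", M.apply(p-[q[0],q[1],0]).round(4))
for c,a,bb in [b[:3] for b in blobs(im,50,75)]:
    for P in ([0,.225],[0,.231],[-.056,.271],[0,.291]):
        f=lambda y:proj(C,rf(q,[P[0],y,P[1]]))[0,0]-(bb[0]+(bb[2]-1)/2)
        try: y=brentq(f,-.3,.3); print(bb,P,"y",round(y,4),"row",proj(C,rf(q,[P[0],y,P[1]]))[0,1].round(0))
        except Exception as e: pass
for n,a,b in(("or",5,17),("ye",20,32)): print(n,[x[:3] for x in blobs(im,a,b)])
E
python3 mk.py
```

```text
t 12.1 force [-1.9 -1.4  0.4] gw 0.015956392560148514 q [   3.8  -14.   -20.9  126.9   17.2   33.2 -125.7] tcp rail [-0.0498  0.1192  0.2038]
[614, 0, 26, 54] [0, 0.225] y -0.0296 row 174.0
[614, 0, 26, 54] [0, 0.231] y -0.0248 row 167.0
[614, 0, 26, 54] [-0.056, 0.271] y 0.0264 row 248.0
[614, 0, 26, 54] [0, 0.291] y 0.0232 row 59.0
[288, 59, 47, 61] [0, 0.225] y 0.1239 row 174.0
[288, 59, 47, 61] [0, 0.231] y 0.1238 row 168.0
[288, 59, 47, 61] [-0.056, 0.271] y 0.1227 row 249.0
[288, 59, 47, 61] [0, 0.291] y 0.1227 row 60.0
[532, 171, 33, 25] [0, 0.225] y 0.0087 row 174.0
[532, 171, 33, 25] [0, 0.231] y 0.0122 row 167.0
[532, 171, 33, 25] [-0.056, 0.271] y 0.0504 row 248.0
[532, 171, 33, 25] [0, 0.291] y 0.048 row 60.0
or [([318.5, 272.1], 1083, [300, 257, 38, 30]), ([317.5, 321.7], 75, [303, 321, 32, 3])]
ye [([266.0, 275.7], 19, [264, 273, 6, 6]), ([372.0, 281.1], 56, [368, 272, 8, 22]), ([264.3, 298.7], 19, [263, 293, 4, 11]), ([374.0, 317.0], 48, [372, 308, 5, 20]), ([263.1, 315.7], 33, [261, 310, 5, 13]), ([337.3, 355.5], 4451, [111, 346, 410, 17])]
```

>>> apply_moves(moves=[[0,0.03,0,0,0,0,0],[0,0.09,0,0,0,0,0],[0,0.15,0,0,0,0,0],[0,0.21,0,0,0,0,0],[0,0.27,0,0,0,0,0],[0,0.33,0,0,0,0,0],[0,0.4,0,0,0,0,0],[0,0.425,0,0,0,0,0],[0,0.425,0,0,0,0,0]])

```text
time_s: 13.05
tool_pos: [0.5559, -0.0111, 0.2038]
tool_rot: [179.9, -37.0, -6.1]
force: [-2.4, -1.1, 1.2]
grip_width: 0.0159
grasp_force: 25.0
```

```bash
python3 mk.py
```

```text
t 13.05 force [-2.4 -1.1  1.2] gw 0.01591169172049002 q [   2.2  -17.    -7.6  129.7    9.6   31.2 -108.4] tcp rail [-0.05    0.0341  0.2038]
[359, 0, 76, 257] [0, 0.225] y -0.0028 row 174.0
[359, 0, 76, 257] [0, 0.231] y -0.0015 row 167.0
[359, 0, 76, 257] [-0.056, 0.271] y 0.0115 row 248.0
[359, 0, 76, 257] [0, 0.291] y 0.0106 row 59.0
or [([318.5, 279.5], 529, [300, 273, 38, 14]), ([317.9, 321.8], 81, [303, 321, 32, 3])]
ye [([264.9, 281.9], 69, [262, 273, 8, 20]), ([372.4, 282.6], 71, [369, 272, 7, 22]), ([374.3, 311.8], 19, [373, 308, 4, 8]), ([263.2, 317.0], 28, [261, 310, 5, 13]), ([333.7, 355.5], 4026, [110, 346, 411, 17])]
```

```bash
cat > st.py <<'E'
from mk import *
m=cv2.inRange(cv2.cvtColor(im,cv2.COLOR_RGB2HSV),(50,120,60),(75,255,255))
for row in range(20,262,12):
    c=np.flatnonzero(m[row])
    if len(c): print(row,c.min(),c.max(),len(c))
inv=lambda P,col:brentq(lambda y:proj(C,rf(q,[P[0],y,P[1]]))[0,0]-col,-.3,.3)
cv2.imwrite("pics/m%d.png"%(o['time_s']*100),im[:,:,::-1])
for P in ([-.056,.251],[-.056,.291],[-.05,.291],[-.014,.291],[.04,.291],[0,.225]): print(P,proj(C,rf(q,[P[0],.009,P[1]])).round(0))
E
python3 st.py | tail -30
```

```text
[359, 0, 77, 257] [-0.056, 0.271] y 0.0114 row 248.0
[359, 0, 77, 257] [0, 0.291] y 0.0105 row 59.0
or [([318.5, 279.5], 529, [300, 273, 38, 14]), ([317.9, 321.8], 81, [303, 321, 32, 3])]
ye [([266.5, 274.5], 15, [264, 273, 6, 5]), ([372.2, 279.1], 45, [368, 273, 8, 15]), ([264.7, 284.7], 42, [263, 278, 5, 14]), ([264.7, 298.8], 16, [264, 293, 2, 13]), ([373.9, 312.3], 23, [372, 308, 5, 8]), ([263.1, 317.6], 35, [261, 310, 5, 14]), ([333.8, 355.5], 3998, [110, 346, 411, 17])]
20 371 405 35
32 372 407 36
44 373 409 37
56 374 410 37
68 375 412 38
80 376 414 39
92 376 416 41
104 377 417 41
116 378 419 42
128 379 421 43
140 380 423 44
152 381 425 45
164 382 426 45
176 360 428 66
188 359 430 68
200 385 431 47
212 386 432 47
224 387 434 48
236 385 433 48
248 379 423 42
[-0.056, 0.251] [[392. 268.]]
[-0.056, 0.291] [[423. 220.]]
[-0.05, 0.291] [[420. 199.]]
[-0.014, 0.291] [[406.  93.]]
[0.04, 0.291] [[391. -22.]]
[0, 0.225] [[372. 174.]]
```

>>> apply_moves(moves=[[0,0.02,0,0,-0.012,0,0],[0,0.05,0,0,-0.023,0,0],[0,0.08,0,0,-0.023,0,0],[0,0.11,0,0,-0.023,0,0],[0,0.12,0,0,-0.023,0,0],[0,0.12,0,0,-0.023,0,0],[0,0.12,0,0,-0.023,0,0]])

```text
time_s: 13.85
tool_pos: [0.5542, -0.032, 0.2047]
tool_rot: [180.0, -35.1, -5.8]
force: [-4.9, 4.3, 4.4]
grip_width: 0.0156
grasp_force: 25.0
```

```bash
python3 st.py | tail -36; python3 -c "
from h import *
p,r,o=tool();C=cam('wrist');print(proj(C,p-.014*r.as_matrix()[:,2]))"
```

```text
t 13.85 force [-4.9  4.3  4.4] gw 0.015583394033171157 q [   1.7  -16.4   -3.7  128.4    6.5   33.4 -102.4] tcp rail [-0.0496  0.0131  0.2047]
[303, 0, 47, 286] [0, 0.225] y 0.0108 row 175.0
[303, 0, 47, 286] [0, 0.231] y 0.0109 row 169.0
[303, 0, 47, 286] [-0.056, 0.271] y 0.0119 row 258.0
[303, 0, 47, 286] [0, 0.291] y 0.012 row 65.0
or [([303.2, 283.1], 52, [300, 280, 8, 7]), ([318.5, 321.5], 60, [304, 321, 31, 2])]
ye [([265.4, 281.7], 68, [262, 273, 8, 21]), ([372.5, 283.5], 63, [369, 273, 8, 22]), ([374.4, 313.9], 18, [372, 312, 5, 6]), ([262.8, 319.4], 23, [261, 316, 5, 9]), ([333.6, 355.7], 4241, [111, 346, 410, 17])]
20 308 342 35
32 308 343 36
44 308 343 36
56 307 343 37
68 307 344 38
80 307 344 38
92 307 345 39
104 306 345 40
116 306 346 41
128 305 346 42
140 305 346 42
152 305 347 43
164 304 347 44
176 304 347 44
188 304 348 45
200 304 348 45
212 303 349 47
224 303 348 46
236 303 348 46
248 303 349 47
260 305 346 42
[-0.056, 0.251] [[333. 274.]]
[-0.056, 0.291] [[339. 234.]]
[-0.05, 0.291] [[339. 212.]]
[-0.014, 0.291] [[336. 101.]]
[0.04, 0.291] [[334. -22.]]
[0, 0.225] [[330. 175.]]
[[321.16475464 297.77556848]]
```

>>> apply_moves(moves=[[0,0,0,0,0,0,0.3],[0,0,0,0,0,0,0.3],[0,0,0,0,0,0,0.3],[0,0,0,0,0,0,0.3],[0,0,0,0,0,0,0.3]])

```text
time_s: 14.4
tool_pos: [0.5537, -0.0344, 0.2038]
tool_rot: [180.0, -35.0, -6.0]
force: [-0.1, -0.1, 0.6]
grip_width: 0.0258
grasp_force: 0.0
```

```bash
python3 st.py | sed -n '1p;6,12p;20,30p'
```

```text
t 14.4 force [-0.1 -0.1  0.6] gw 0.025788607334576764 q [   1.7  -16.4   -3.6  128.4    6.6   33.4 -102.4] tcp rail [-0.0498  0.0106  0.2038]
or [([295.8, 282.7], 69, [292, 279, 10, 8]), ([311.0, 322.4], 124, [295, 321, 33, 4])]
ye [([243.2, 277.5], 33, [240, 273, 7, 10]), ([393.1, 276.1], 31, [390, 272, 7, 10]), ([241.3, 287.7], 31, [239, 284, 6, 8]), ([239.8, 316.7], 39, [238, 310, 6, 15]), ([396.7, 315.7], 29, [394, 311, 6, 10]), ([396.4, 324.5], 17, [394, 322, 5, 7]), ([358.9, 355.6], 5124, [135, 346, 411, 17])]
20 300 334 35
32 300 335 36
44 299 335 37
56 299 335 37
68 299 335 37
164 295 338 44
176 295 338 44
188 294 339 46
200 294 339 46
212 293 339 47
224 293 339 47
236 293 339 47
248 293 339 47
260 296 337 41
[-0.056, 0.251] [[326. 273.]]
[-0.056, 0.291] [[330. 232.]]
```

>>> apply_moves(moves=[[0,-0.0035,0,0,0,0,0.3],[0,-0.0035,0,0,0,0,0.1],[0,-0.0035,0,0,0,0,0],[0,-0.0035,0,0,0,0,0],[0,-0.0035,0,0,0,0,0],[0,-0.0035,0,0,0,0,0]])

```text
time_s: 15.05
tool_pos: [0.5537, -0.0332, 0.2039]
tool_rot: [180.0, -35.0, -6.0]
force: [-0.3, 3.0, -0.4]
grip_width: 0.0161
grasp_force: 24.8
```

>>> apply_moves(moves=[[0,0,0,0,0,0,0.25],[0,0,0,0,0,0,0.4],[0,0,0,0,0,0,0.4],[0,0,0,0,0,0,0.4],[0,0,0,0,0,0,0.4]])

```text
time_s: 15.55
tool_pos: [0.5538, -0.0336, 0.204]
tool_rot: [180.0, -35.0, -6.0]
force: [0.3, 0.2, 0.3]
grip_width: 0.0342
grasp_force: 0.0
```

```bash
python3 st.py | sed -n '1p;6,12p;20,30p'
```

```text
t 15.55 force [0.3 0.2 0.3] gw 0.03416063055489439 q [   1.7  -16.4   -3.7  128.4    6.7   33.4 -102.6] tcp rail [-0.0498  0.0115  0.204 ]
or [([299.9, 282.8], 38, [298, 279, 6, 8]), ([316.1, 322.4], 127, [300, 321, 33, 4])]
ye [([224.8, 281.2], 67, [222, 273, 8, 18]), ([412.2, 282.6], 65, [407, 273, 10, 21]), ([415.7, 317.8], 39, [413, 312, 6, 14]), ([378.6, 355.6], 5115, [155, 346, 412, 17])]
20 302 337 36
32 302 337 36
44 302 338 37
56 301 338 38
68 301 338 38
164 298 341 44
176 298 342 45
188 297 342 46
200 297 342 46
212 297 343 47
224 297 342 46
236 297 342 46
248 297 342 46
260 299 340 42
[-0.056, 0.251] [[329. 273.]]
[-0.056, 0.291] [[333. 232.]]
```

>>> apply_moves(moves=[[0,0,0,0,0,0,0.1],[0,0,0,0,0,0,0],[0,0,0,0,0,0,0],[0,0.006,0,0,0,0,0],[0,0.0125,0,0,0,0,0],[0,0.0125,0,0,0,0,0],[0,0.0125,0,0,0,0,0],[0,0.0125,0,0,0,0,0.2],[0,0.0125,0,0,0,0,0.5],[0,0.0125,0,0,0,0,0.5],[0,0.0125,0,0,0,0,0.5]])

```text
time_s: 16.7
tool_pos: [0.5535, -0.0365, 0.204]
tool_rot: [179.9, -35.1, -6.0]
force: [0.2, -0.3, 1.0]
grip_width: 0.0338
grasp_force: 0.0
```

```bash
python3 st.py | sed -n '1p;6,9p;20,30p'
python3 - <<'E'
from h import *
p,r,o=tool(); delta(p-.11*r.as_matrix()[:,2],r)
M=R.from_euler('z',-q[2],degrees=True)
yb=M.apply(np.array([.5258,-.2298,.22])-[q[0],q[1],0]); print(yb)
E
```

```text
t 16.7 force [ 0.2 -0.3  1. ] gw 0.033839312293801445 q [   1.8  -16.4   -3.3  128.5    6.5   33.3 -102.1] tcp rail [-0.0498  0.0085  0.204 ]
or [([330.5, 282.5], 48, [328, 279, 6, 8]), ([315.1, 322.4], 127, [299, 321, 33, 4])]
ye [([228.1, 281.7], 55, [225, 273, 8, 19]), ([407.7, 276.0], 21, [405, 273, 6, 7]), ([412.5, 316.9], 26, [410, 312, 6, 11]), ([375.7, 355.6], 5053, [154, 346, 408, 17])]
20 293 328 36
32 293 328 36
164 287 330 44
176 287 330 44
188 286 330 45
200 286 331 46
212 285 331 47
224 285 330 46
236 285 330 46
248 285 330 46
260 289 329 39
[-0.056, 0.251] [[321. 273.]]
[-0.056, 0.291] [[321. 232.]]
shift [-0.    0.   -0.55] turn [0. 0. 0.]
[-0.0572064  -0.18656173  0.22      ]
```

Orange is about 1.5 mm past the mark, which leaves allowance for the contact push. Backing out with the tilt easing off.

>>> apply_moves(moves=[[-0.041,0.007,-0.029,0,-0.058,0,0.5],[-0.09,0,-0.063,0,-0.128,0,0.5],[-0.147,0,-0.103,0,-0.21,0,0.5],[-0.225,0,-0.158,0,-0.268,0,0.5],[-0.254,0,-0.178,0,-0.268,0,0.7],[-0.254,0,-0.178,0,-0.268,0,0.7],[-0.254,0,-0.178,0,-0.268,0,0.7]])

```text
time_s: 17.45
tool_pos: [0.4914, -0.0296, 0.2035]
tool_rot: [180.0, -12.1, -6.0]
force: [0.2, -0.7, 0.6]
grip_width: 0.0575
grasp_force: 0.0
```

```bash
python3 mk.py|head -1
python3 - <<'E'
from h import *
p,r,o=tool()
b=target(-5.97,12)
delta(rf(q,[-.112,-.187,.204]),b)
im=viewer.read_camera("scene"); print([x[:2] for x in blobs(im,5,17)],[x[:2] for x in blobs(im,20,32)])
cv2.imwrite("pics/s4.png",cv2.resize(im[160:420,240:480,::-1],None,fx=2.1,fy=2.1,interpolation=cv2.INTER_CUBIC))
E
```

```text
t 17.45 force [ 0.2 -0.7  0.6] gw 0.057474660212611973 q [  0.2  -9.5  -0.9 116.1   1.5  61.4 -97.2] tcp rail [-0.1123  0.009   0.2035]
shift [ 0.002  0.98  -0.001] turn [ 0.001 -0.001 -0.001]
[([421.7, 82.9], 14205), ([298.3, 189.2], 67), ([371.7, 255.4], 111)] [([344.9, 215.7], 73), ([363.6, 207.3], 23), ([337.2, 234.4], 20), ([315.1, 319.9], 137), ([31.1, 475.2], 229)]
```

>>> apply_moves(moves=[[0,0.2,0,0,0,0,0.7],[0,0.4,0,0,0,0,0.7],[0,0.6,0,0,0,0,0.7],[0,0.8,0,0,0,0,0.7],[0,0.98,0,0,0,0,0.7],[0,0.98,0,0,0,0,0.7],[0,0.98,0,0,0,0,0.7]])

```text
time_s: 18.25
tool_pos: [0.4709, -0.2248, 0.2039]
tool_rot: [180.0, -12.0, -6.1]
force: [0.4, 0.6, -0.8]
grip_width: 0.0607
grasp_force: 0.0
```

```bash
python3 mk.py|sed -n '1p;/^or/p;/^ye/p'
python3 - <<'E'
from h import *
p,r,o=tool(); C=cam('wrist'); im=viewer.read_camera("wrist"); cv2.imwrite("pics/w7.png",im[:,:,::-1])
print(proj(C,rf(q,[-.053,-.187,.227])),proj(C,rf(q,[-.053,-.187,.203])))
im=viewer.read_camera("top"); o=[x[:2] for x in blobs(im,5,17)]; print(o,[x[:2] for x in blobs(im,20,32)],[b[:2] for b in blobs(im,50,75)])
M=R.from_euler('z',-q[2],degrees=True)
for u in o:
    X,e=tri((cam("top"),cam("scene")),(u[0],(371.7,255.4))); print(M.apply(X-[q[0],q[1],0]),e)
E
```

```text
t 18.25 force [ 0.4  0.6 -0.8] gw 0.0607054903800699 q [  9.4  -5.8  15.1 112.7  -2.6  61.6 -70.6] tcp rail [-0.1123 -0.1873  0.2039]
or []
ye [([309.2, 175.6], 1445, [290, 157, 39, 39]), ([473.2, 285.7], 86, [467, 273, 12, 26]), ([163.6, 285.9], 71, [159, 277, 12, 20]), ([477.4, 318.5], 20, [475, 315, 5, 8]), ([161.1, 323.7], 60, [158, 316, 8, 16]), ([474.3, 327.4], 21, [473, 323, 5, 11]), ([535.5, 352.9], 840, [467, 346, 143, 17]), ([610.5, 356.6], 103, [598, 347, 24, 16]), ([230.8, 355.6], 56, [224, 351, 14, 11]), ([333.3, 355.8], 903, [237, 351, 192, 12]), ([434.3, 356.7], 61, [427, 351, 14, 12]), ([453.9, 357.0], 138, [441, 352, 28, 11]), ([624.5, 358.4], 33, [620, 354, 12, 9])]
[[323.54913011 154.88601241]] [[322.8811331  164.36323736]]
[([368.5, 157.4], 100), ([155.3, 335.9], 159)] [([621.0, 406.5], 515)] [([343.7, 53.9], 457), ([377.8, 117.5], 337), ([294.6, 245.1], 564)]
[-0.05789106  0.00730157  0.22453882] [np.float64(0.0015462529943932506), np.float64(0.001546252994393298)]
[-0.39632811  0.49408125 -0.28996956] [np.float64(0.09428924759203859), np.float64(0.09428924759203859)]
```

View pics/w7.png

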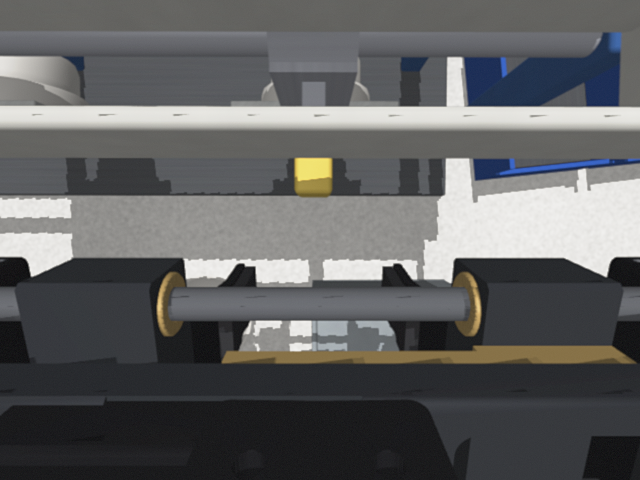

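Wrist view: the yellow grip is at (313,176) behind the guard strip, about 2.5 mm to the left of the tool's centre column of 319. Approaching by the reversed path with that correction.

>>> apply_moves(moves=[[0.034,-0.011,0.007,0,0,0,0.6],[0.127,-0.011,0.027,0,0.058,0,0.5],[0.196,-0.011,0.042,0,0.14,0,0.5],[0.254,-0.011,0.054,0,0.21,0,0.5],[0.306,-0.011,0.065,0,0.268,0,0.5],[0.306,-0.011,0.065,0,0.268,0,0.5],[0.306,-0.011,0.065,0,0.268,0,0.5]])

```text
time_s: 19.1
tool_pos: [0.5339, -0.2278, 0.2042]
tool_rot: [180.0, -35.0, -5.9]
force: [-0.7, 0.1, -0.2]
grip_width: 0.0438
grasp_force: 0.0
```

```bash
python3 mk.py|sed -n '1p;/^or/p;/^ye/p'
```

```text
t 19.1 force [-0.7  0.1 -0.2] gw 0.043779184217960385 q [  8.1 -12.5  18.3 124.8 -14.1  35.  -59.6] tcp rail [-0.0493 -0.1837  0.2042]
or []
ye [([204.1, 281.3], 63, [200, 273, 10, 19]), ([433.5, 282.4], 72, [429, 273, 10, 20]), ([319.1, 284.0], 184, [301, 282, 37, 5]), ([199.7, 319.4], 38, [198, 312, 5, 15]), ([438.3, 316.4], 20, [437, 313, 4, 8]), ([319.1, 323.4], 195, [302, 321, 35, 6]), ([401.3, 355.8], 3318, [179, 346, 409, 17])]
```

>>> apply_moves(moves=[[0,0,0,0,0,0,0.1],[0,0,0,0,0,0,0],[0,0,0,0,0,0,0],[0,0,0,0,0,0,0],[0,0,0,0,0,0,0]], grip_force=25)

```text
time_s: 19.65
tool_pos: [0.5339, -0.229, 0.2044]
tool_rot: [179.9, -35.1, -6.0]
force: [-0.3, -0.3, 0.2]
grip_width: 0.0162
grasp_force: 25.0
```

>>> apply_moves(moves=[[0,-0.03,0,0,0,0,0],[0,-0.09,0,0,0,0,0],[0,-0.15,0,0,0,0,0],[0,-0.21,0,0,0,0,0],[0,-0.27,0,0,0,0,0],[0,-0.33,0,0,0,0,0],[0,-0.39,0,0,0,0,0],[0,-0.44,0,0,0,0,0],[0,-0.475,0,0,0,0,0],[0,-0.475,0,0,0,0,0],[0,-0.475,0,0,0,0,0]])

```text
time_s: 20.75
tool_pos: [0.5442, -0.1333, 0.2045]
tool_rot: [180.0, -35.1, -5.9]
force: [2.7, 2.6, -0.2]
grip_width: 0.0158
grasp_force: 25.0
```

```bash
python3 mk.py|sed -n '1p;/^or/p'
python3 - <<'E'
from h import *
C=cam('wrist'); im=viewer.read_camera("wrist"); cv2.imwrite("pics/w8.png",im[:,:,::-1])
print(blobs(im,50,75),cam('wrist')[3])
E
```

```text
t 20.75 force [ 2.7  2.6 -0.2] gw 0.015777462857860417 q [  9.7 -15.7   3.8 127.8  -6.2  33.2 -78.1] tcp rail [-0.049  -0.0887  0.2045]
or [([95.7, 283.9], 259, [69, 282, 57, 5]), ([101.5, 323.1], 251, [70, 321, 55, 6])]
[([13.5, 33.8], 2144, [0, 0, 42, 102]), ([41.0, 282.3], 120, [31, 277, 24, 9])] [ 0.5055312  -0.12828679  0.3742433 ]
```

View pics/w8.png

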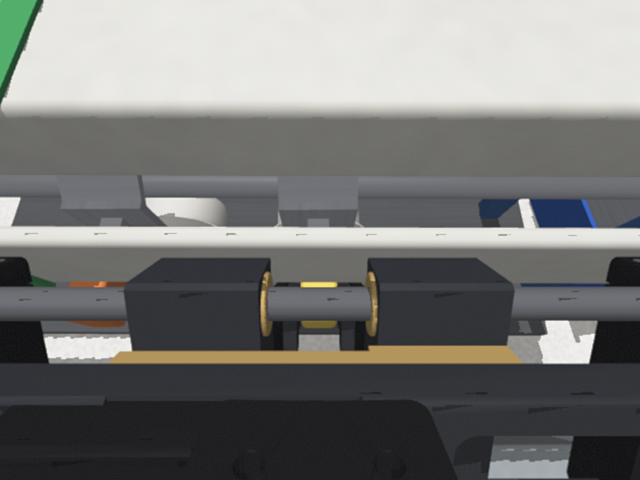

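Wrist view: the hooks are at columns 102 (orange) and 318 (yellow), so about 98 mm apart, leaving an 8 mm gap. Closing it gently.

>>> apply_moves(moves=[[0,-0.015,0,0,0,0,0],[0,-0.03,0,0,0,0,0],[0,-0.036,0,0,0,0,0],[0,-0.036,0,0,0,0,0],[0,-0.036,0,0,0,0,0]])

```text
time_s: 21.35
tool_pos: [0.5446, -0.128, 0.2045]
tool_rot: [179.9, -35.1, -6.1]
force: [3.2, -3.1, 0.1]
grip_width: 0.0158
grasp_force: 25.0
```

```bash
cat > hk.py <<'E'
from mk import *
g=cv2.cvtColor(im,cv2.COLOR_RGB2GRAY).astype(float)
d=np.diff(cv2.GaussianBlur(g,(3,1),0)[198:206].mean(0)); e=[(i,round(d[i])) for i in range(1,638) if abs(d[i])>8 and abs(d[i])>=abs(d[i-1]) and abs(d[i])>abs(d[i+1])]; print("edges",e)
cv2.imwrite("pics/k%d.png"%(o['time_s']*100),im[:,:,::-1])
E
python3 hk.py|sed -n '1p;/^or/p;/^edges/p;/^\[0/p'
```

```text
t 21.35 force [ 3.2 -3.1  0.1] gw 0.01583036236100157 q [  9.9 -15.8   2.8 127.9  -5.6  33.1 -79.5] tcp rail [-0.0491 -0.0833  0.2045]
[0, 0, 57, 149] [0, 0.225] y 0.0576 row 176.0
[0, 0, 57, 149] [0, 0.231] y 0.053 row 170.0
[0, 0, 57, 149] [-0.056, 0.271] y 0.0061 row 259.0
[0, 0, 57, 149] [0, 0.291] y 0.0073 row 66.0
or [([102.8, 283.9], 211, [82, 281, 44, 6]), ([108.7, 323.1], 213, [81, 321, 47, 6])]
edges [(23, -44), (72, 9), (152, -13), (156, 55), (224, -9), (227, -9), (279, 9), (358, -9), (482, -10), (522, 54), (533, -50), (586, 13)]
```

>>> apply_moves(moves=[[0,-0.01,0,0,0,0,0],[0,-0.02,0,0,0,0,0],[0,-0.02,0,0,0,0,0],[0,-0.02,0,0,0,0,0]])

```text
time_s: 21.8
tool_pos: [0.5451, -0.1238, 0.2045]
tool_rot: [179.9, -35.1, -6.0]
force: [3.1, -3.8, 0.6]
grip_width: 0.016
grasp_force: 25.0
```

```bash
python3 hk.py|sed -n '1p;/^or/p;/^edges/p'
```

```text
t 21.8 force [ 3.1 -3.8  0.6] gw 0.016009205282513886 q [ 10.  -15.9   2.1 128.   -5.3  33.  -80.3] tcp rail [-0.0491 -0.0791  0.2045]
or [([107.8, 284.0], 175, [90, 282, 37, 5]), ([113.1, 323.0], 154, [91, 321, 37, 6])]
edges [(26, -44), (81, 9), (161, -14), (165, 56), (229, -9), (232, -9), (278, 9), (358, -9), (486, -10), (526, 51), (536, -51), (591, 14)]
```

>>> apply_moves(moves=[[0,-0.006,0,0,0,0,0],[0,-0.01,0,0,0,0,0],[0,-0.01,0,0,0,0,0]])

```text
time_s: 22.15
tool_pos: [0.5452, -0.1226, 0.2045]
tool_rot: [179.9, -35.1, -6.1]
force: [2.4, -5.6, 0.4]
grip_width: 0.0161
grasp_force: 25.0
```

```bash
python3 hk.py|sed -n '1p;/^or/p;/^edges/p'
```

```text
t 22.15 force [ 2.4 -5.6  0.4] gw 0.016123688500767355 q [ 10.1 -15.9   1.8 128.   -5.2  33.  -80.7] tcp rail [-0.0491 -0.0779  0.2045]
or [([107.6, 284.0], 173, [90, 282, 36, 5]), ([114.2, 322.7], 123, [94, 321, 34, 5])]
edges [(1, 56), (27, -46), (162, -14), (166, 58), (233, -10), (279, 9), (358, -9), (487, -9), (527, 50), (537, -51), (592, 13)]
```

>>> apply_moves(moves=[[0,-0.004,0,0,0,0,0],[0,-0.008,0,0,0,0,0],[0,-0.008,0,0,0,0,0],[0,-0.008,0,0,0,0,0]])

```text
time_s: 22.6
tool_pos: [0.5453, -0.1211, 0.2045]
tool_rot: [179.9, -35.1, -6.1]
force: [3.5, -6.5, 0.7]
grip_width: 0.0157
grasp_force: 25.0
```

```bash
python3 hk.py|sed -n '1p;/^or/p;/^edges/p'
```

```text
t 22.6 force [ 3.5 -6.5  0.7] gw 0.01569816312148398 q [ 10.1 -15.9   1.6 128.   -5.   33.  -81. ] tcp rail [-0.0491 -0.0764  0.2045]
or [([107.2, 284.0], 177, [90, 281, 36, 6]), ([115.9, 322.2], 84, [100, 321, 28, 4])]
edges [(1, -16), (7, 53), (29, -44), (164, -15), (168, 60), (233, -10), (279, 9), (358, -9), (488, -10), (528, 53), (538, -52), (593, 13)]
```

>>> apply_moves(moves=[[0,0,0,0,0,0,0.2],[0,0,0,0,0,0,0.5],[0,0,0,0,0,0,0.5],[0,0,0,0,0,0,0.5]])

```text
time_s: 23.05
tool_pos: [0.5446, -0.1185, 0.2031]
tool_rot: [180.0, -34.9, -5.9]
force: [-0.3, 0.2, -0.2]
grip_width: 0.0337
grasp_force: 0.0
```

```bash
python3 hk.py|sed -n '1p;/^or/p;/^edges/p;/^ye/p'
```

```text
t 23.05 force [-0.3  0.2 -0.2] gw 0.033682893564825706 q [ 10.  -15.9   1.4 128.1  -5.1  33.1 -81. ] tcp rail [-0.0501 -0.074   0.2031]
or []
ye [([408.7, 278.2], 30, [406, 274, 7, 9]), ([228.3, 282.5], 38, [226, 277, 7, 15]), ([324.9, 282.1], 328, [307, 278, 37, 9]), ([224.6, 317.7], 22, [222, 311, 5, 14]), ([412.2, 316.3], 23, [410, 312, 5, 9]), ([324.4, 322.4], 121, [309, 321, 32, 4]), ([427.1, 355.5], 2171, [274, 346, 288, 17]), ([215.8, 357.1], 776, [154, 351, 126, 12])]
edges [(4, -24), (11, 55), (30, -45), (168, -13), (173, 52), (238, -11), (282, 14), (364, -9), (491, -13), (532, 55), (542, -50), (598, 14)]
```

>>> apply_moves(moves=[[-0.041,0.012,-0.029,0,-0.058,0,0.5],[-0.09,0.012,-0.063,0,-0.128,0,0.5],[-0.147,0,-0.103,0,-0.21,0,0.5],[-0.225,-0.1,-0.158,0,-0.268,0,0.5],[-0.254,-0.3,-0.178,0,-0.268,0,0.7],[-0.254,-0.43,-0.178,0,-0.268,0,0.7],[-0.254,-0.43,-0.178,0,-0.268,0,0.7],[-0.254,-0.43,-0.178,0,-0.268,0,0.7]])

```text
time_s: 23.9
tool_pos: [0.4923, -0.027, 0.2037]
tool_rot: [179.9, -12.0, -5.9]
force: [0.0, -0.4, 0.3]
grip_width: 0.0597
grasp_force: 0.0
```

```bash
python3 st.py|sed -n '1p;/^or/p;/^\([0-9]\)/p'; cp $(ls -t pics/m*.png|head -1) pics/fin.png
python3 - <<'E'
from h import *
im=viewer.read_camera("scene"); print([x[:2] for x in blobs(im,5,17)],[x[:2] for x in blobs(im,20,32)])
a=cv2.imread("pics/fin.png")[60:260,:640]; print(a.shape)
cv2.imwrite("pics/fin2.png",np.vstack([cv2.resize(a,None,fx=1.2,fy=1.2),cv2.resize(im[230:380,250:570,::-1],(768,360))]))
E
```

```text
t 23.9 force [ 0.  -0.4  0.3] gw 0.0596871440082497 q [  6.8  -9.1  -7.1 115.7   0.3  61.4 -96.4] tcp rail [-0.1116  0.0116  0.2037]
or [([313.9, 178.3], 1165, [296, 158, 39, 37])]
20 298 347 50
32 298 347 50
44 298 347 50
56 298 347 50
68 298 346 49
80 298 347 50
92 298 347 50
104 298 347 50
116 299 345 47
128 298 346 49
140 300 343 41
152 303 339 34
[([421.9, 83.1], 14109), ([433.0, 64.4], 18), ([298.3, 189.2], 67), ([372.6, 254.3], 112)] [([345.5, 215.6], 63), ([364.7, 207.3], 19), ([337.8, 234.1], 21), ([348.1, 282.1], 121), ([31.1, 475.2], 231)]
(200, 640, 3)
```

View pics/fin2.png

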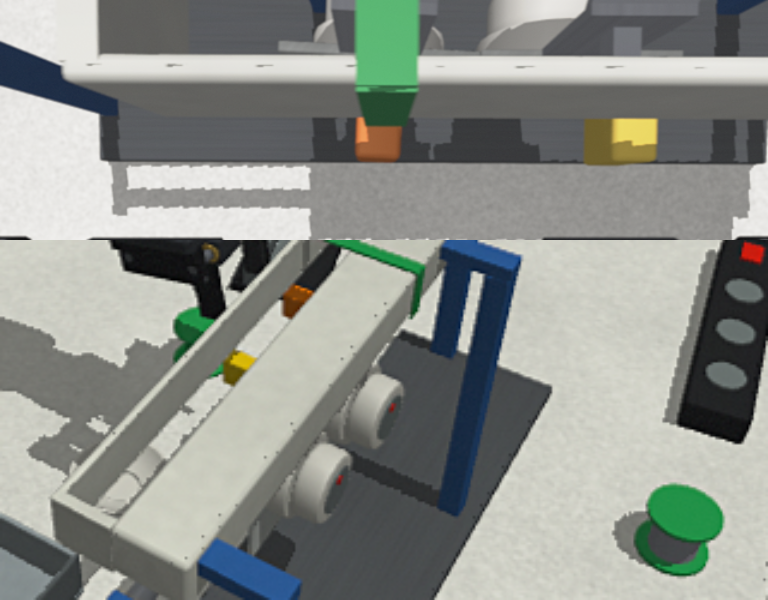

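Crop: the mark stripe on the guard is at column about 321.5 and the orange grip at 316, so orange sits about 2 mm too far left, after allowing for depth. The plates are close together. I'll regrip orange and nudge it back 2 mm, which also presses it firmly against the yellow plate.

>>> apply_moves(moves=[[0.034,-0.007,0.007,0,0,0,0.6],[0.127,-0.007,0.027,0,0.058,0,0.5],[0.196,-0.007,0.042,0,0.14,0,0.5],[0.254,-0.007,0.054,0,0.21,0,0.5],[0.304,-0.007,0.065,0,0.268,0,0.5],[0.304,-0.007,0.065,0,0.268,0,0.5],[0.304,-0.007,0.065,0,0.268,0,0.5]])

```text
time_s: 24.7
tool_pos: [0.5544, -0.0333, 0.204]
tool_rot: [180.0, -35.0, -6.1]
force: [0.1, 0.3, -0.8]
grip_width: 0.0433
grasp_force: 0.0
```

```bash
python3 st.py|sed -n '1p;/^or/p;/^\(20\|236\|248\) /p'
```

```text
t 24.7 force [ 0.1  0.3 -0.8] gw 0.04326591682270028 q [   7.6  -16.2   -8.7  128.1    3.6   33.2 -100. ] tcp rail [-0.0492  0.0118  0.204 ]
or [([299.9, 283.2], 45, [297, 280, 7, 7]), ([314.1, 322.1], 101, [297, 321, 33, 4])]
20 303 338 36
236 298 344 47
248 298 344 47
```

>>> apply_moves(moves=[[0,0,0,0,0,0,0.1],[0,0,0,0,0,0,0],[0,0,0,0,0,0,0],[0,0.005,0,0,0,0,0],[0,0.01,0,0,0,0,0],[0,0.015,0,0,0,0,0],[0,0.015,0,0,0,0,0],[0,0.015,0,0,0,0,0],[0,0.015,0,0,0,0,0.2],[0,0.015,0,0,0,0,0.5],[0,0.015,0,0,0,0,0.5],[0,0.015,0,0,0,0,0.5]])

```text
time_s: 25.95
tool_pos: [0.5544, -0.0366, 0.2043]
tool_rot: [179.9, -35.1, -6.1]
force: [0.1, 0.3, -1.0]
grip_width: 0.034
grasp_force: 0.0
```

```bash
python3 st.py|sed -n '1p;/^or/p;/^\(20\|236\|248\) /p'
```

```text
t 25.95 force [ 0.1  0.3 -1. ] gw 0.03400796795160381 q [  7.6 -16.2  -8.3 128.2   3.4  33.1 -99.5] tcp rail [-0.0488  0.0085  0.2043]
or [([329.7, 284.2], 16, [328, 282, 4, 5]), ([312.7, 323.4], 192, [296, 321, 34, 6])]
20 293 327 35
236 285 330 46
248 285 331 47
```

>>> apply_moves(moves=[[-0.041,-0.012,-0.029,0,-0.058,0,0.5],[-0.09,-0.012,-0.063,0,-0.128,0,0.5],[-0.147,0,-0.103,0,-0.21,0,0.5],[-0.225,0.06,-0.158,0,-0.268,0,0.5],[-0.254,0.2,-0.178,0,-0.268,0,0.7],[-0.254,0.22,-0.178,0,-0.268,0,0.7],[-0.254,0.22,-0.178,0,-0.268,0,0.7],[-0.254,0.22,-0.178,0,-0.268,0,0.7]])

```text
time_s: 26.8
tool_pos: [0.4881, -0.0723, 0.2039]
tool_rot: [180.0, -12.0, -6.0]
force: [0.5, 1.1, -0.1]
grip_width: 0.0599
grasp_force: 0.0
```

```bash
python3 st.py|sed -n '1p;/^or/p;/^ye/p;/^\([0-9]\)/p'; cp $(ls -t pics/m*.png|head -1) pics/fin3.png
python3 - <<'E'
from h import *
C=cam("wrist")
print(np.diff([proj(C,rf(q,[-.053,y,.22]))[0,0] for y in (.0111,-.0789)]))
print(np.diff([proj(C,rf(q,[-.066,y,.215]))[0,0] for y in (.0111,-.0789)]))
a=cv2.imread("pics/fin3.png")[40:240,120:520]
cv2.imwrite("pics/fin4.png",cv2.resize(a,None,fx=2,fy=2,interpolation=cv2.INTER_CUBIC))
im=viewer.read_camera("top"); print([b[:2] for b in blobs(im,50,75)],[b[:2] for b in blobs(im,5,17)])
E
```

```text
t 26.8 force [ 0.5  1.1 -0.1] gw 0.059878945983320414 q [  8.8  -9.2  -3.3 115.8  -0.5  61.3 -90.3] tcp rail [-0.1111 -0.0338  0.2039]
or [([218.9, 178.5], 1619, [194, 160, 48, 37])]
ye [([419.5, 177.7], 1676, [397, 160, 47, 37]), ([166.5, 284.9], 66, [162, 273, 12, 23]), ([471.2, 287.1], 41, [469, 281, 5, 15]), ([163.8, 319.8], 39, [162, 314, 5, 15]), ([472.9, 323.7], 76, [469, 314, 9, 21]), ([497.6, 354.2], 445, [464, 346, 67, 17]), ([573.7, 353.5], 614, [528, 347, 92, 16]), ([435.3, 356.0], 224, [409, 351, 56, 12]), ([245.0, 356.7], 234, [222, 352, 49, 11]), ([312.0, 355.7], 393, [270, 352, 82, 11]), ([382.1, 356.0], 263, [353, 352, 56, 11]), ([346.9, 358.2], 21, [342, 355, 10, 6])]
20 97 151 55
32 97 151 55
44 98 151 54
56 98 151 54
68 98 152 55
80 98 152 55
92 99 152 54
104 99 152 54
116 99 152 54
128 100 152 53
140 110 168 52
152 141 189 47
164 172 206 35
[206.54329509]
[199.54275067]
[([343.7, 53.8], 458), ([383.2, 95.0], 50), ([294.6, 245.2], 569)] [([155.3, 335.9], 162)]
```

View pics/fin4.png

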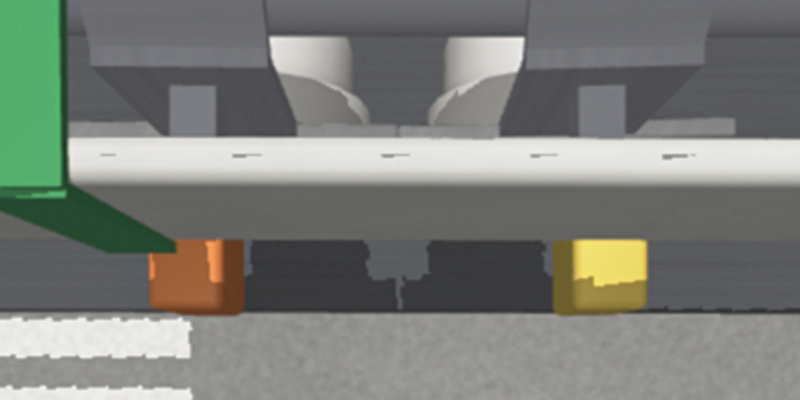

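The two plates meet at (399,130) in the crop, but the shadow below shows a thin lit line at (399,292), so there may be a sub-millimetre gap. Measuring it.

Run:
```python
from h import *
g=cv2.cvtColor(cv2.imread("pics/fin3.png"),cv2.COLOR_BGR2GRAY)
for r in (103,104,105,106,107,178,182,184,186,188,190,192): print(r,g[r,310:332].tolist())
```

```text
103 [128, 130, 130, 130, 130, 128, 129, 124, 109, 107, 123, 133, 135, 136, 135, 128, 124, 125, 126, 127, 128, 129]
104 [136, 135, 134, 135, 134, 134, 136, 130, 118, 122, 136, 143, 144, 142, 142, 139, 138, 140, 141, 141, 144, 145]
105 [136, 136, 136, 136, 135, 136, 135, 130, 120, 127, 139, 143, 142, 142, 141, 140, 141, 141, 143, 144, 146, 146]
106 [138, 137, 137, 135, 137, 139, 137, 130, 119, 125, 138, 141, 142, 141, 141, 141, 141, 143, 143, 145, 147, 145]
107 [134, 135, 134, 135, 137, 137, 135, 127, 114, 122, 135, 141, 143, 141, 141, 143, 142, 145, 145, 148, 147, 145]
178 [92, 94, 93, 86, 87, 86, 86, 89, 91, 93, 88, 71, 70, 87, 93, 92, 93, 93, 93, 92, 86, 64]
182 [59, 60, 60, 61, 59, 60, 57, 66, 90, 95, 90, 87, 68, 59, 59, 58, 59, 58, 59, 59, 58, 60]
184 [60, 57, 59, 58, 58, 58, 59, 65, 88, 89, 68, 56, 57, 58, 58, 59, 58, 57, 59, 58, 56, 58]
186 [58, 59, 56, 58, 56, 57, 57, 65, 89, 88, 67, 57, 57, 57, 58, 58, 55, 58, 58, 60, 57, 58]
188 [58, 58, 56, 58, 58, 59, 56, 62, 82, 89, 74, 60, 57, 58, 59, 58, 59, 59, 58, 57, 58, 60]
190 [58, 58, 59, 60, 58, 58, 57, 57, 67, 90, 92, 69, 59, 57, 58, 59, 59, 59, 58, 59, 58, 58]
192 [56, 59, 58, 59, 59, 59, 58, 55, 67, 88, 92, 69, 57, 58, 57, 59, 59, 59, 59, 59, 59, 59]
```

>>> apply_moves(moves=[[0,0.1,0,0,0,0,0.5],[0.034,0.226,0.007,0,0,0,0.4],[0.127,0.226,0.027,0,0.058,0,0.4],[0.196,0.226,0.042,0,0.14,0,0.4],[0.254,0.226,0.054,0,0.21,0,0.4],[0.304,0.226,0.065,0,0.268,0,0.4],[0.304,0.226,0.065,0,0.268,0,0.4],[0.304,0.226,0.065,0,0.268,0,0.4]])

```text
time_s: 27.7
tool_pos: [0.5449, -0.1237, 0.204]
tool_rot: [180.0, -35.0, -5.9]
force: [1.7, -1.0, 0.7]
grip_width: 0.0348
grasp_force: 0.0
```

```bash
python3 hk.py|sed -n '1p;/^edges/p;/^ye/p'
```

```text
t 27.7 force [ 1.7 -1.   0.7] gw 0.03476441199414885 q [ 10.7 -15.8   1.6 127.9  -5.8  33.2 -79.7] tcp rail [-0.0493 -0.079   0.204 ]
ye [([223.0, 281.5], 62, [220, 273, 8, 19]), ([413.0, 276.9], 29, [409, 273, 8, 9]), ([317.6, 283.4], 231, [300, 280, 37, 7]), ([418.0, 316.2], 27, [415, 311, 6, 12]), ([219.4, 318.4], 41, [217, 312, 5, 14]), ([319.0, 322.4], 126, [303, 321, 33, 4]), ([416.8, 325.3], 21, [415, 321, 5, 10]), ([451.4, 355.2], 1716, [328, 346, 228, 17]), ([506.5, 348.6], 18, [504, 346, 7, 7]), ([218.2, 356.8], 456, [181, 351, 75, 12]), ([292.8, 357.4], 498, [253, 351, 84, 12]), ([170.2, 357.2], 132, [157, 352, 26, 11]), ([560.5, 359.0], 38, [557, 355, 10, 8])]
edges [(26, -45), (160, -13), (164, 56), (232, -11), (276, 10), (355, 8), (358, -15), (487, -11), (527, 55), (537, -52), (592, 14)]
```

>>> apply_moves(moves=[[0,-0.02,0,0,0,0,0.4],[0,-0.04,0,0,0,0,0.4],[0,-0.046,0,0,0,0,0.4],[0,-0.048,0,0,0,0,0.4],[0,-0.048,0,0,0,0,0.4]])

```text
time_s: 28.25
tool_pos: [0.5463, -0.1147, 0.204]
tool_rot: [179.9, -35.1, -6.0]
force: [-1.0, 0.4, 1.0]
grip_width: 0.0349
grasp_force: 0.0
```

>>> apply_moves(moves=[[0,-0.003,0,0,0,0,0.4],[0,-0.003,0,0,0,0,0.4]])

```text
time_s: 28.45
tool_pos: [0.5462, -0.1143, 0.204]
tool_rot: [179.9, -35.1, -6.0]
force: [-0.0, -0.5, 0.8]
grip_width: 0.0349
grasp_force: 0.2
```

```bash
python3 hk.py|sed -n '1p;/^edges/p;/^ye/p'|cut -c1-420
```

```text
t 28.45 force [-0.  -0.5  0.8] gw 0.0348732881715339 q [ 10.9 -15.9   0.  128.1  -5.1  33.  -81.7] tcp rail [-0.0489 -0.0696  0.204 ]
ye [([223.0, 281.6], 65, [220, 273, 8, 18]), ([413.6, 279.7], 41, [410, 273, 8, 13]), ([339.6, 284.0], 185, [321, 282, 38, 5]), ([417.2, 319.5], 34, [415, 313, 6, 15]), ([338.5, 323.2], 182, [322, 321, 35, 6]), ([380.7, 355.6], 5097, [157, 346, 411, 17])]
edges [(25, -25), (31, 57), (35, -44), (101, 8), (181, -15), (184, 61), (245, -11), (293, 22), (297, -23), (376, -9), (495, -10), (535, 43), (545, -53), (601, 13)]
```

Contact is just starting (pad force 0.2 N). Nudging in small steps.

>>> apply_moves(moves=[[0,-0.003,0,0,0,0,0.4],[0,-0.003,0,0,0,0,0.4]])

```text
time_s: 28.7
tool_pos: [0.5461, -0.1137, 0.2039]
tool_rot: [179.9, -35.1, -6.0]
force: [-0.2, -1.2, -0.0]
grip_width: 0.0347
grasp_force: 0.4
```

>>> apply_moves(moves=[[0,-0.003,0,0,0,0,0.4],[0,-0.003,0,0,0,0,0.4]])

```text
time_s: 28.9
tool_pos: [0.5461, -0.1131, 0.2037]
tool_rot: [179.9, -35.0, -6.0]
force: [-0.3, -1.3, -0.2]
grip_width: 0.035
grasp_force: 0.6
```

```bash
python3 hk.py|sed -n '1p;/^edges/p;/^ye/p'|cut -c1-420
```

```text
t 28.9 force [-0.3 -1.3 -0.2] gw 0.03496703795539856 q [ 11.  -15.9  -0.2 128.1  -5.   33.  -81.9] tcp rail [-0.0492 -0.0684  0.2037]
ye [([414.2, 282.0], 68, [410, 273, 9, 20]), ([221.8, 283.8], 43, [219, 278, 8, 13]), ([339.8, 283.5], 222, [321, 281, 38, 6]), ([219.4, 314.4], 18, [218, 311, 4, 7]), ([417.2, 319.9], 46, [414, 312, 6, 17]), ([219.6, 322.0], 18, [218, 319, 4, 8]), ([338.9, 322.9], 166, [322, 321, 35, 6]), ([379.9, 355.6], 5095, [157, 346, 411, 17])]
edges [(28, -25), (35, 11), (102, 8), (183, -15), (186, 60), (247, -12), (295, 23), (299, -21), (378, -9), (496, -10), (536, 51), (546, -54), (603, 14)]
```

>>> apply_moves(moves=[[0,-0.004,0,0,0,0,0.4],[0,-0.004,0,0,0,0,0.4]])

```text
time_s: 29.15
tool_pos: [0.546, -0.1124, 0.2035]
tool_rot: [180.0, -35.0, -6.0]
force: [-1.0, -1.9, -0.7]
grip_width: 0.0352
grasp_force: 1.0
```

>>> apply_moves(moves=[[0,-0.004,0,0,0,0,0.4],[0,-0.004,0,0,0,0,0.4]])

```text
time_s: 29.35
tool_pos: [0.546, -0.1119, 0.2035]
tool_rot: [179.9, -35.0, -6.0]
force: [-1.7, -3.4, -0.1]
grip_width: 0.0349
grasp_force: 1.8
```

```bash
python3 hk.py|sed -n '1p;/^edges/p;/^ye/p'|cut -c1-420
```

```text
t 29.35 force [-1.7 -3.4 -0.1] gw 0.034933472108646106 q [ 11.  -16.   -0.4 128.1  -4.9  33.  -82.2] tcp rail [-0.0494 -0.0673  0.2035]
ye [([223.2, 281.4], 56, [220, 273, 8, 18]), ([412.5, 276.0], 22, [410, 273, 6, 7]), ([340.3, 283.5], 226, [322, 281, 38, 6]), ([219.6, 318.5], 46, [218, 311, 5, 16]), ([417.4, 320.0], 48, [415, 312, 5, 19]), ([338.6, 322.9], 161, [322, 321, 35, 5]), ([394.1, 355.7], 2709, [200, 346, 367, 17]), ([180.1, 357.1], 247, [158, 352, 43, 11])]
edges [(32, -26), (39, 10), (104, 8), (185, -14), (188, 61), (247, -11), (295, 23), (300, -27), (380, -9), (497, -12), (537, 51), (547, -53), (604, 14)]
```

Hook separation fell from 198 px to 195 px and stays there while the force rises to 3.4 N, so the plates are touching. Backing off, then a final check.

>>> apply_moves(moves=[[0,0.03,0,0,0,0,0.4],[0,0.045,0,0,0,0,0.4],[-0.041,0.045,-0.029,0,-0.058,0,0.4],[-0.09,0.045,-0.063,0,-0.128,0,0.4],[-0.147,0.045,-0.103,0,-0.21,0,0.4],[-0.225,0,-0.158,0,-0.268,0,0.5],[-0.254,-0.17,-0.178,0,-0.268,0,0.5],[-0.254,-0.17,-0.178,0,-0.268,0,0.5],[-0.254,-0.17,-0.178,0,-0.268,0,0.5]])

```text
time_s: 30.3
tool_pos: [0.4887, -0.0702, 0.204]
tool_rot: [180.0, -12.1, -5.9]
force: [-0.2, -1.3, -0.6]
grip_width: 0.0433
grasp_force: 0.0
```

```bash
python3 st.py|sed -n '1p;/^or/p;/^ye/p;/^\([0-9]\)/p'|cut -c1-200; cp $(ls -t pics/m*.png|head -1) pics/fin5.png
python3 - <<'E'
from h import *
g=cv2.cvtColor(cv2.imread("pics/fin5.png"),cv2.COLOR_BGR2GRAY)
for r in (104,106,182,186,190):
    x=g[r,250:390].astype(int); print(r,x[30:110].tolist())
E
```

```text
t 30.3 force [-0.2 -1.3 -0.6] gw 0.04326545072046902 q [  9.8  -9.2  -4.4 115.8  -0.6  61.3 -90.3] tcp rail [-0.1107 -0.0317  0.204 ]
or [([222.1, 179.2], 1517, [198, 161, 47, 36])]
ye [([421.5, 179.3], 1671, [398, 162, 48, 37]), ([433.5, 285.1], 72, [428, 274, 11, 23]), ([206.4, 277.9], 15, [205, 276, 4, 5]), ([202.2, 288.5], 55, [199, 279, 7, 18]), ([201.3, 318.3], 34, [199, 31
20 109 161 53
32 110 162 53
44 110 162 53
56 110 162 53
68 110 162 53
80 110 162 53
92 110 162 53
104 111 162 52
116 112 162 51
128 112 162 51
140 117 175 59
152 148 195 46
164 178 213 35
104 [134, 134, 135, 135, 135, 135, 136, 137, 138, 138, 138, 137, 136, 136, 135, 133, 132, 133, 132, 133, 134, 134, 133, 132, 132, 133, 134, 133, 134, 130, 132, 131, 131, 133, 135, 136, 134, 133, 132, 132, 124, 115, 122, 137, 144, 144, 141, 140, 141, 140, 142, 140, 143, 146, 145, 143, 143, 140, 139, 139, 141, 140, 142, 141, 141, 138, 137, 139, 137, 138, 138, 135, 137, 136, 136, 136, 137, 137, 136, 134]
106 [138, 140, 141, 139, 138, 141, 141, 141, 142, 142, 141, 141, 140, 138, 137, 135, 136, 136, 138, 139, 139, 138, 138, 138,
[... 555 characters left out ...]
8, 60, 59, 58, 60, 59, 59, 58, 59, 60, 60, 59, 59]
186 [57, 57, 58, 57, 57, 58, 57, 57, 57, 56, 57, 58, 58, 57, 57, 59, 57, 57, 55, 56, 57, 56, 58, 58, 56, 55, 59, 56, 57, 57, 58, 59, 59, 57, 56, 57, 56, 58, 71, 88, 83, 64, 58, 58, 57, 56, 58, 58, 57, 57, 59, 56, 59, 57, 59, 58, 57, 56, 57, 59, 57, 57, 58, 58, 57, 58, 57, 56, 58, 57, 58, 58, 57, 58, 58, 57, 58, 56, 58, 58]
190 [59, 58, 60, 59, 59, 60, 60, 60, 59, 58, 58, 58, 59, 59, 59, 58, 60, 60, 57, 59, 59, 58, 60, 61, 57, 58, 59, 60, 58, 59, 58, 60, 58, 58, 59, 58, 58, 55, 65, 89, 92, 69, 58, 60, 61, 58, 59, 58, 58, 60, 57, 60, 59, 57, 59, 60, 59, 54, 58, 58, 59, 58, 59, 57, 59, 60, 58, 59, 59, 59, 57, 61, 57, 58, 56, 59, 58, 57, 58, 59]
```

```bash
python3 -c "
from h import *
print(env.sign_off(), env.get_obs()['time_s'])"
```

```text
the job is handed in; nothing more can be done
the job is handed in; nothing more can be done
```

I handed the job in at about 30 s of the 50 s. The orange carrier hangs about 1 mm from the green mark and the yellow one is pushed up against it. The camera still shows a faint seam where the plates meet, which I take to be their rounded edges; I saw nothing on the bench disturbed.

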